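# Press freshly glued notepads in the screw press

### The job

Put the freshly glued pale blue notepads under pressure to set: screw the press open by its knob, clear the finished yellow-covered pad off the wooden tray into the grey letter tray, and lay every blue notepad flat on the cork of the wooden tray, side by side with their length running towards the lip. Push the wooden tray by its lip across the desk into the press until it is home against the end stop, then screw the knob down until the pressure plate clamps the pads with its two springs squeezed more than half-way, and leave it tight; do not disturb the stapler or the two bottles.

Things in the scene. Friction and masses are not known exactly. Their poses are not given: they have to be found in the camera images.
- press: Small bench screw press, fixed; origin on the desk (z = 0) on the screw axis. Its x runs from column to column (18 mm thick, feet 27 mm, at x = +-142 mm, y = 0). Its +y side is open: the tray comes in there and travels along the press's -y. Grey crossbar along x, 39 mm wide, 90 to 116 mm above the desk, with a brass nut up to 125 mm in its middle; the knob stands above.
- press_bed (a point): Centre of the press's steel bed, on the screw axis, on its top face 4 mm above the desk; axes as the press's. The bed is 328 mm (x) wide and runs from y = -75 to +65 mm; a bevel falls from it to the desk between y = +65 and +95 mm.
- press_stop (a point): Middle of the face of the end stop, a dark bar 250 mm long and 16 mm high on the bed at y = -70 mm of the press; the face looks to +y. The tray's leading edge rests against it when home.
- yoke: Moving beam of the press, guided on the columns and carried by the screw; two springs under it carry the pressure plate. Origin on the screw axis, 20 mm below the beam, where the underside of the plate is while the springs are not squeezed.
- plate_face (a point): Centre of the underside of the pressure plate, a grey plate 230 (press x) by 130 mm (press y), 12 mm thick, centred on the screw. Its z is the clear height over the desk: 24 mm at knob angle 0, 46 mm at 5.8. A pad on the tray on the bed reaches up to 32 mm; at the start the plate is lower than that.
- plate (a joint): Squeeze of the two springs over the pressure plate, in m: 0 while the plate hangs free, 0.006 when fully squeezed. It grows as the knob is screwed down further once the plate bears on the pads, 3.82 mm per rad; plate pressure is 5 N at first touch, then 4 N more per mm.
- knob (a joint): Angle of the screw in rad, 0 (lowest) to 5.8 (highest), stops at both ends; grows anticlockwise seen from above. Screw, knob and plate rise together, 24 mm a turn (3.82 mm per rad); clockwise lowers. It takes about 0.2 N m to turn and stays where it is left, also with the springs squeezed. The plate meets pads on the tray in the press at about 2.1 rad; 1.3 rad squeezes the springs half-way.
- knob_grip (a point): Point on the axis of the black fluted round knob, half-way up it. The knob is 53 mm in diameter and 36 mm high (18 mm above and below this point), axis vertical, and can be gripped from above at any angle. It moves up and down with the screw; its underside clears the crossbar by at least 16 mm.
- tray: Loose plywood tray, 225 mm (its x) by 178 mm (its y), 8 mm thick, about 0.45 kg; origin at the centre of its underside. Along its +y edge runs a wooden lip to push on, 10 mm thick, rising to 22 mm above the underside. Home in the press, its origin lies at the press's (0, +19 mm), 4 mm above the desk, axes parallel. It slides on the desk and rides up the bevel when pushed.
- tray_area (a point): Centre of the cork area on the tray, on its top face: 8 mm above the tray's underside and 19 mm from the tray's centre towards -y. Axes as the tray's. The cork is 215 mm (x) by 124 mm (y); it takes three pads side by side along x, about 74 mm apart, with room for fingers. Home in the press it is centred under the pressure plate (press x = 0, y = 0).
- tray_lip (a point): Middle of the outer face of the tray's lip (the face turned away from the press), 11 mm above the tray's underside; axes as the tray's, the outer face looks to +y.
- pad_a_mid (a point): Centre of a narrow, pale blue, freshly glued notepad with a dark red tape over its glued end, 48 mm (x) by 100 mm (y, its length) by 20 mm thick, about 0.09 kg, lying on the desk; this point is 10 mm above its underside. Rigid. May be absent (None from the start).
- pad_a: The same notepad; origin at the centre of its underside.
- pad_b_mid (a point): Centre of a narrow, pale blue, freshly glued notepad with a dark green tape over its glued end, 48 mm (x) by 100 mm (y, its length) by 20 mm thick, about 0.09 kg, lying on the desk; this point is 10 mm above its underside. Rigid. May be absent (None from the start).
- pad_b: The same notepad; origin at the centre of its underside.
- pad_c_mid (a point): Centre of a narrow, pale blue, freshly glued notepad with a dark blue tape over its glued end, 48 mm (x) by 100 mm (y, its length) by 20 mm thick, about 0.09 kg, lying on the desk; this point is 10 mm above its underside. Rigid. May be absent (None from the start).
- pad_c: The same notepad; origin at the centre of its underside.
- dry_pad_mid (a point): Centre of the finished pad, of the same size as the others (48 x 100 x 20 mm, length along y) but with a yellow cover and a black tape; this point is 10 mm above its underside. It lies on the wooden tray at the start.
- out_tray_floor (a point): Centre of the inner floor, 3 mm above the desk, of the grey letter tray for finished pads: open box, fixed, 132 mm (x) by 112 mm (y) outside, walls 3 mm thick and 28 mm high. A pad fits flat with its length along the box's x.
- glue_bottle: White glue bottle with a yellow label and pointed cap, 33x45x102 mm, standing; origin under its foot. Bystander.
- stapler: Blue and grey stapler, 37x145x55 mm, long axis its y; origin under its middle. Bystander.
- gel_bottle: Clear gel bottle with a blue cap, 38x47x106 mm, standing; origin under its foot. Bystander.

How it is judged:
On the way, in this order (a step that is already met when the one before it is completed fails the run):
1. the press is screwed open far enough for the pads to pass under the pressure plate (height (world z) of plate_face above 0.035 m), for 0.2 s.
2. the tray is home against the end stop, with every pad lying flat on it under the open plate (y of tray_area in the frame of press between -0.012 and 0.008 m and x of tray_area in the frame of press between -0.02 and 0.02 m and angle between the y axis of tray and the y axis of press, either way round below 0.12 rad and x of pad_a_mid in the frame of press between -0.095 and 0.095 m and y of pad_a_mid in the frame of press between -0.02 and 0.02 m and angle between the y axis of each of pad_a_mid, pad_b_mid, pad_c_mid and the y axis of press, either way round below 0.26 rad and angle between each of pad_a_mid, pad_b_mid, pad_c_mid's own z axis and vertical below 0.1 rad and z of pad_a_mid in the frame of tray_area between 0.006 and 0.014 m and x of pad_b_mid in the frame of press between -0.095 and 0.095 m and y of pad_b_mid in the frame of press between -0.02 and 0.02 m and z of pad_b_mid in the frame of tray_area between 0.006 and 0.014 m and x of pad_c_mid in the frame of press between -0.095 and 0.095 m and y of pad_c_mid in the frame of press between -0.02 and 0.02 m and z of pad_c_mid in the frame of tray_area between 0.006 and 0.014 m), for 0.2 s.
At the end, for the whole second after the job is handed in: Tray home: within 8 mm of the stop, 20 mm sideways, 0.12 rad. Blue pads flat on it, centres within 20 mm (along the way in) and 95 mm (across) of the screw, length within 0.26 rad of the way in, each pressed by over 2 N; springs squeezed over 2.5 mm. Yellow pad flat in the letter tray. At rest (all of step 2 and horizontal distance between dry_pad_mid and out_tray_floor below 0.04 m and angle between dry_pad_mid's own z axis and vertical below 0.2 rad and z of dry_pad_mid in the frame of out_tray_floor between 0.005 and 0.018 m and contact force between yoke and pad_a above 2 N and contact force between yoke and pad_b above 2 N and contact force between yoke and pad_c above 2 N and value of joint plate above 0.0025 m and linear speed of tray below 0.01 m/s); the robot touches nothing.
It fails at once if the glue bottle is shoved more than 30 mm or tipped over (distance of glue_bottle from where it was at the start of the episode above 0.03 m or angle between glue_bottle's own z axis and vertical above 0.5 rad).
It fails at once if the stapler is shoved more than 30 mm or tipped over (distance of stapler from where it was at the start of the episode above 0.03 m or angle between stapler's own z axis and vertical above 0.5 rad).
It fails at once if the gel bottle is shoved more than 30 mm or tipped over (distance of gel_bottle from where it was at the start of the episode above 0.03 m or angle between gel_bottle's own z axis and vertical above 0.5 rad).
Of pad_a, pad_b, pad_c only 2 to 3 are there at a start; the rules pass over those that are not, and their reading is None.
At some moment in a run one of tray may be knocked a few centimetres aside while the robot is not near it.
Once in a run the grip may slacken for a moment while it holds something.
It also fails if it takes over 210 s, if anything falls off the work surface, if the arm or the gripper's body presses on something with over 40 N, if the wrist force passes 120 N, or if a joint passes its speed limit or range.

### The arm

A 7-joint arm with a two-finger parallel gripper is mounted at the origin on a cart in front of the work surface, level with it; the furniture and walls round the work are solid. World frame = base frame: x ahead of the robot, y to its left, z up, the work surface at z = 0. Lengths are in m, angles in rad, forces in N, time in s.
With the tool pointing down it reaches from about 0.4 to 0.85 m from the base axis. Payload 4.5 kg.
Tool frame: the origin (TCP) lies at the very end of the fingers, on their centre line; the grasp point (between the pads) lies 19 mm behind it; y points along the fingers, x is the direction in which the jaws open and shut, and the axes are right-handed (so a half turn about y gives the same grasp; the last joint's range is limited). The gripper opens to 85 mm and grips with 20 to 120 N. Pads are 22 mm wide; open, the fingers measure 114 mm over their backs; the gripper's body (76 mm by 85 mm) begins 54 mm behind the grasp point. The pads swing forward as they close: fully open they stand 13 mm farther back than shut.
Start: joints at [1.297, 0.689, -0.195, 1.565, 0.157, 0.902, -0.215], TCP at [0.189, -0.596, 0.231] pointing down, gripper open.
Joint ranges: [-3.01, 3.01], [-0.46, 2.08], [-1.47, 1.51], [0.13, 2.56], [-1, 4.14], [0.04, 2.09], [-2.66, 2.66]. Speed limits (rad/s): [2.57, 2.57, 3.14, 3.14, 3.14, 3.14, 3.14].

### API

Orientations are given as [roll, pitch, yaw] about the fixed x, y, z axes, in that order (R = Rz(yaw) Ry(pitch) Rx(roll)).
In Python, from bench import arm, snapshot, finder gives the robot as it stands.
- The arm moves only by the tool servo_tool, never from a script. Its argument "steps" is a list of rows, each a list of 7 numbers: the turn, a rotation vector about the tool's x, y, z normalised to -1 to 1, where 1 is 90 degrees, then the shift along the tool's x, y, z normalised to -1 to 1, where 1 is 0.075 m, then the opening, from 0 (shut) to 1 (fully open). A call has 1 to 10 rows; each row shifts and turns the commanded pose from where the row before left it, along the tool's axes as they then stand; what a row does not reach is not made up. A row lasts 1/12 s, in which the tool goes at most 41.7 mm and 7.16 degrees, less where a joint would pass 70% of its speed; a pose out of reach is approached as far as the arm can. A call with a number of a shift or a turn outside -1 to 1 is refused whole. A call with a gripper value outside its range is refused whole. The fingers move at their own pace and stop on an object; the grip force is fixed at half the most. Time passes only in rows, so rows that do not move let the fingers close. It gives the time, the measured TCP pose, the force and the opening at its end, in the units of the state.
- arm.get_obs(): the state, without advancing time (a new reading comes with each control period).
- snapshot(name): name is "scene" or "top" or "wrist"; returns a dict with "frame" (420x560x3 uint8, blue, green, red), "fx", "fy", "cx", "cy" (pixels), "R" (3x3) and "t" (3): a world point X has camera coordinates R X + t. Camera axes: x right, y down, z forward; pixel columns grow to the right and rows downward; lengths in m; the calibration is good to about 2 mm. The wrist camera is an equidistant fisheye: a pixel r from the principal point sees the ray r / f radians off the axis. A picture is of the moment at which its call begins. There is no depth.
- arm.hand_in(): hands the job in, once; it reports no verdict.
Trained networks look in the newest picture that a camera, given by its name, has taken for a name from the list of things; names that differ only in an ending like _2 or _b are one class to them, and where a whole thing is asked for, a point or a joint stands for the part that bears it (a point fixed in the world has none). Each returns a list of dicts, best first, with "p" (0 to 1); they miss things now and then, are a little off and sometimes report something else, mostly with a low value. They report only what shows in the picture. A call takes as long as a camera call.
- finder.recognise(camera, name): "uv" ([column, row] in pixels, amid what is visible of it).
- finder.outline_of(camera, name): "pixels" (420x560 bool, what is visible of it) and "uv" ([column, row] in pixels, amid what is visible of it).
- finder.tip_of(camera, name): "uv" ([column, row] in pixels: a listed point, or the origin of a listed thing).
The state is a dict: "clock": time; "joint_pos": joint angles; "joint_vel": joint speeds; "tau": joint torques, N m; "tcp_pos": TCP position; "eef_rot": TCP orientation; "wrist_force": force on the tool from outside, world axes, zero at the start; "torque": the same for the moment, N m; "opening": finger opening in m.
Only numpy, scipy, OpenCV 4.12 (cv2) and the standard library are available. Lean on these libraries where they do the work, as an engineer would, in place of code of your own. Each camera call takes 0.05 s, during which the arm holds its last target. There are 200 camera calls.

## Working session

There is one attempt and no reset: what is moved stays moved. The work goes in short steps, Python scripts to look and compute and a tool call to move; the robot and the scene stay as the last step left them, time stands still between calls to the robot, and variables do not carry over. Pictures are saved under pics/ and viewed, about 12 in all and at most 16, crops included, and the job is handed in when it is done.

Besides the shell and the picture viewer there is one more tool, called after ">>>" as name([rows], argument=value, ...), one row to a line, values as JSON. servo_tool: Moves the arm, as the interface text tells. Its arguments: {"type":"object","properties":{"steps":{"type":"array"}},"required":["steps"]}

```bash
ls; mkdir -p pics; cat > h.py <<'E'
import numpy as np, cv2
from bench import arm, snapshot, finder
from scipy.spatial.transform import Rotation as Ro
def ray(s,uv):
    u,v=uv; R=np.array(s["R"]);t=np.array(s["t"])
    x=(u-s["cx"])/s["fx"]; y=(v-s["cy"])/s["fy"]
    if s.get("fish"):
        r=np.hypot(x,y); k=np.sin(r)/r if r>1e-9 else 1; d=np.array([x*k,y*k,np.cos(r)])
    else: d=np.array([x,y,1.])
    return -R.T@t, R.T@d
def at(s,uv,z):
    o,d=ray(s,uv); return o+d*(z-o[2])/d[2]
def shot(n):
    s=snapshot(n); s["fish"]=(n=="wrist"); return s
def proj(s,X):
    c=np.array(s["R"])@np.array(X)+np.array(s["t"])
    if s["fish"]:
        r=np.arctan2(np.hypot(c[0],c[1]),c[2]); k=r/max(np.hypot(c[0],c[1]),1e-9); return s["cx"]+s["fx"]*c[0]*k, s["cy"]+s["fy"]*c[1]*k
    return s["cx"]+s["fx"]*c[0]/c[2], s["cy"]+s["fy"]*c[1]/c[2]
E
cat > a.py <<'E'
from h import *
o=arm.get_obs()
for k,v in o.items(): print(k,np.round(v,4))
Z=dict(press_bed=.004,press_stop=.012,plate_face=.024,knob_grip=.16,tray_area=.008,tray_lip=.011,pad_a_mid=.01,pad_b_mid=.01,pad_c_mid=.01,dry_pad_mid=.018,out_tray_floor=.003,glue_bottle=0,stapler=0,gel_bottle=0,press=0,tray=0)
S={}
for c in ["scene","top"]:
    s=shot(c); S[c]=s; cv2.imwrite(f"pics/{c}0.png",s["frame"])
    print(c, "cam at",np.round(-np.array(s["R"]).T@s["t"],3), s["fx"])
    for n,z in Z.items():
        r=finder.tip_of(c,n)
        print(n,[(round(q["p"],2),np.round(q["uv"]).tolist(),np.round(at(s,q["uv"],z),3).tolist()) for q in r[:2]])
cv2.imwrite("pics/both.png",cv2.resize(np.vstack([S["scene"]["frame"]]),None,fx=1.4,fy=1.4))
cv2.imwrite("pics/top.png",cv2.resize(S["top"]["frame"],None,fx=1.4,fy=1.4))
E
python3 a.py
```

```text
pics
clock 0.0
joint_pos [ 1.2968  0.69   -0.1945  1.5664  0.1573  0.9025 -0.2151]
joint_vel [-0.0011  0.0005 -0.0011 -0.     -0.0004  0.0024  0.001 ]
tau [-4.00000e-04 -5.39611e+01 -1.26710e+00 -1.58548e+01  9.00000e-03
  9.40000e-03 -0.00000e+00]
tcp_pos [ 0.1891 -0.595   0.2305]
eef_rot [-1.5709  0.0019 -1.2629]
wrist_force [ 0.2699  0.4872 -0.133 ]
torque [0.0139 0.0247 0.0162]
opening 0.0853
scene cam at [-0.18   0.716  1.007] 477.5241821177144
press_bed [(0.87, [327.0, 187.0], [0.589, -0.256, 0.004])]
press_stop []
plate_face [(0.56, [329.0, 180.0], [0.591, -0.269, 0.024])]
knob_grip [(0.51, [332.0, 148.0], [0.586, -0.257, 0.16]), (0.36, [261.0, 205.0], [0.538, 0.082, 0.16])]
tray_area [(0.55, [275.0, 214.0], [0.604, -0.036, 0.008])]
tray_lip [(0.93, [250.0, 234.0], [0.589, 0.079, 0.011])]
pad_a_mid [(0.71, [226.0, 253.0], [0.579, 0.181, 0.01])]
pad_b_mid [(0.55, [248.0, 275.0], [0.476, 0.186, 0.01])]
pad_c_mid [(0.82, [210.0, 320.0], [0.43, 0.35, 0.01]), (0.65, [328.0, 187.0], [0.585, -0.254, 0.01])]
dry_pad_mid [(0.58, [267.0, 204.0], [0.65, -0.041, 0.018]), (0.49, [226.0, 25
[... 915 characters left out ...]
a_mid [(0.91, [244.0, 195.0], [0.569, 0.189, 0.01]), (0.55, [381.0, 224.0], [0.596, -0.322, 0.01])]
pad_b_mid [(0.73, [233.0, 220.0], [0.469, 0.2, 0.01])]
pad_c_mid [(0.84, [193.0, 222.0], [0.421, 0.336, 0.01])]
dry_pad_mid [(0.57, [313.0, 188.0], [0.66, -0.05, 0.018])]
out_tray_floor [(0.63, [210.0, 172.0], [0.623, 0.337, 0.003])]
glue_bottle [(0.64, [312.0, 153.0], [0.801, -0.012, 0.0])]
stapler [(0.68, [270.0, 142.0], [0.801, 0.153, 0.0]), (0.18, [358.0, 222.0], [0.583, -0.241, 0.0])]
gel_bottle [(0.49, [184.0, 254.0], [0.306, 0.333, 0.0])]
press [(0.88, [363.0, 223.0], [0.585, -0.261, 0.0])]
tray [(0.58, [297.0, 203.0], [0.594, -0.011, 0.0]), (0.24, [362.0, 219.0], [0.598, -0.253, 0.0])]
```

View pics/top.png

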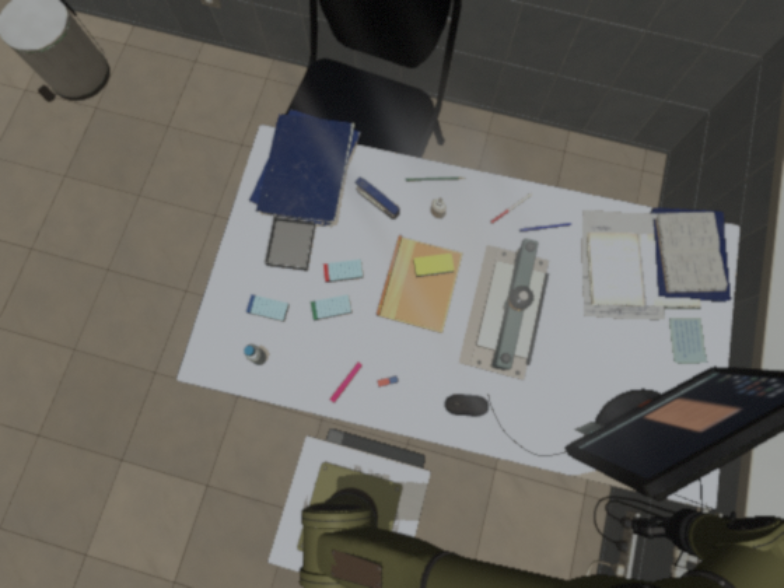

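View pics/both.png

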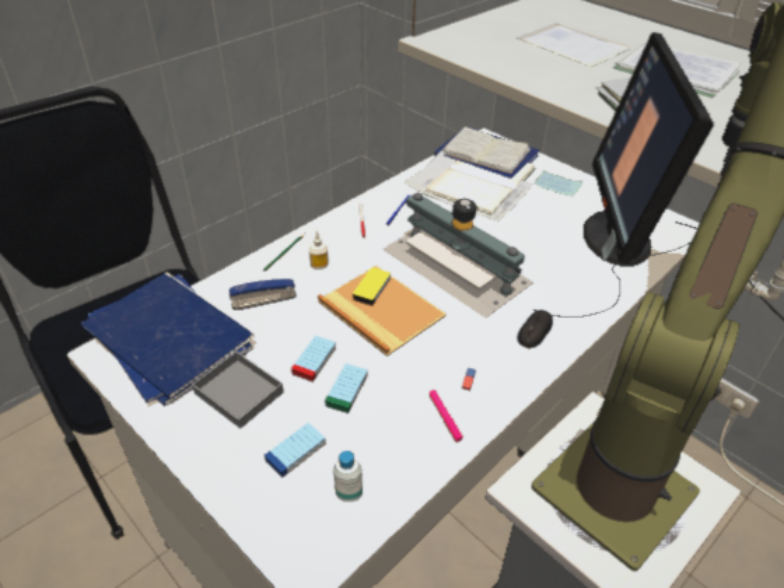

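Top view: press on the right (column bolts about (530,245) and (503,360) in the 1.4x picture), tray in the middle with its lip on the left and the yellow pad at (434,265), and three blue pads at (345,270), (331,307), (268,308). The letter tray is at (291,243), the stapler at (377,197), the glue bottle at (438,207) and the gel bottle at (254,353). The monitor stands near the arm's start at (690,420). The scene view agrees.

```bash
cat > b.py <<'E'
from h import *
S={c:shot(c) for c in ["scene","top"]}
for n,z in dict(tray=.008,pad_a=.02,pad_b=.02,pad_c=.02,dry_pad_mid=.028,out_tray_floor=.028,stapler=.03,gel_bottle=.1,glue_bottle=.1).items():
  for c,s in S.items():
    r=finder.outline_of(c,n)
    for q in r[:1]:
        ys,xs=np.nonzero(q["pixels"])
        cs=max(cv2.findContours(q["pixels"].astype(np.uint8),0,2)[0],key=cv2.contourArea)[:,0]
        P=np.array([at(s,p,z)[:2] for p in cs],np.float32)
        (cx,cy),(w,h),a=cv2.minAreaRect(P)
        if w<h: w,h,a=h,w,a-90
        print(n,c,round(q["p"],2),"c",round(cx,3),round(cy,3),"size",round(w,3),round(h,3),"long axis deg",round((a+90)%180-90,1))
for c,pts in dict(top=[(530,245),(503,360),(521,297)],scene=[(414,199),(513,252),(464,202)]).items():
    for p in pts: print(c,"bar",np.round(at(S[c],np.array(p)/1.4,.118),3))
s=S["top"]
for p,z in [((640,410),0),((570,450),.35),((784,370),.35),((570,450),.15),((655,495),.15),((437,433),0),((330,440),0)]: print("misc",p,z,np.round(at(s,np.array(p)/1.4,z),3))
for p,z in [((610,240),.0),((655,40),.4),((600,190),.1),((705,120),.4)]: print("miscS",p,z,np.round(at(S["scene"],np.array(p)/1.4,z),3))
E
python3 b.py
```

```text
tray scene 0.77 c 0.598 -0.012 size 0.239 0.187 long axis deg -1.2
tray top 0.76 c 0.597 -0.017 size 0.227 0.178 long axis deg 0.6
pad_a scene 0.97 c 0.467 0.197 size 0.114 0.055 long axis deg -63.4
pad_a top 0.79 c 0.574 0.185 size 0.105 0.056 long axis deg -65.2
pad_b scene 0.97 c 0.467 0.197 size 0.114 0.055 long axis deg -63.4
pad_b top 0.79 c 0.574 0.185 size 0.105 0.056 long axis deg -65.2
pad_c scene 0.97 c 0.467 0.197 size 0.114 0.055 long axis deg -63.4
pad_c top 0.79 c 0.574 0.185 size 0.105 0.056 long axis deg -65.2
dry_pad_mid scene 0.77 c 0.644 -0.029 size 0.119 0.056 long axis deg -66.9
dry_pad_mid top 0.84 c 0.648 -0.04 size 0.105 0.057 long axis deg -67.1
out_tray_floor scene 0.74 c 0.601 0.351 size 0.154 0.127 long axis deg 7.1
out_tray_floor top 0.75 c 0.608 0.34 size 0.139 0.118 long axis deg 7.5
stapler scene 0.7 c 0.787 0.162 size 0.143 0.088 long axis deg 65.2
stapler top 0.7 c 0.426 0.341 size 0.101 0.05 long axis deg -88.9
gel_bottle scene 0.74 c 0.537 -0.158 size 0.222 0.067 long axis deg -0.5
gel_bottle top 0.57 c 0.553 0.171 size 0.095 0.049 long axis deg -65.7
glue_bottle scene 0.78 c 0.748 0.034 size 0.123 0.04 long axis deg -39.4
glue_bottle top 0.52 c 0.778 -0.015 size 0.054 0.036 long axis deg 14.4
top bar [ 0.733 -0.258  0.118]
top bar [ 0.439 -0.256  0.118]
top bar [ 0.598 -0.265  0.118]
scene bar [ 0.729 -0.244  0.118]
scene bar [ 0.444 -0.258  0.118]
scene bar [ 0.641 -0.322  0.118]
misc (640, 410) 0 [ 0.427 -0.631  0.   ]
misc (570, 450) 0.35 [ 0.269 -0.374  0.35 ]
misc (784, 370) 0.35 [ 0.522 -0.742  0.35 ]
misc (570, 450) 0.15 [ 0.279 -0.435  0.15 ]
misc (655, 495) 0.15 [ 0.236 -0.629  0.15 ]
misc (437, 433) 0 [ 0.24  -0.156  0.   ]
misc (330, 440) 0 [0.154 0.094 0.   ]
miscS (610, 240) 0.0 [ 0.393 -0.604  0.   ]
miscS (655, 40) 0.4 [ 0.528 -0.84   0.4  ]
miscS (600, 190) 0.1 [ 0.466 -0.631  0.1  ]
miscS (705, 120) 0.4 [ 0.253 -0.548  0.4  ]
```

```bash
cat > c.py <<'E'
from h import *
S={c:shot(c) for c in ["scene","top"]}
def tri(a,b):
    o1,d1=ray(S["scene"],a);o2,d2=ray(S["top"],b); d1/=np.linalg.norm(d1); d2/=np.linalg.norm(d2)
    A=np.stack([d1,-d2],1); k=np.linalg.lstsq(A,o2-o1,rcond=None)[0]
    p,q=o1+k[0]*d1,o2+k[1]*d2; return np.round((p+q)/2,3),round(float(np.linalg.norm(p-q)),3)
print("mon top R",tri(np.array((705,122))/1.4,np.array((655,495))/1.4))
print("mon bot R",tri(np.array((612,255))/1.4,np.array((568,447))/1.4))
for n in ["knob_grip","glue_bottle","stapler","gel_bottle","out_tray_floor","press","press_bed","yoke","tray_lip","tray_area","pad_a_mid","pad_b_mid","pad_c_mid","dry_pad_mid"]:
    a=finder.tip_of("scene",n); b=finder.tip_of("top",n)
    if a and b: print(n,tri(a[0]["uv"],b[0]["uv"]))
E
python3 c.py
```

```text
mon top R (array([ 0.234, -0.506,  0.418]), 0.006)
mon bot R (array([ 0.297, -0.441,  0.095]), 0.021)
glue_bottle (array([ 0.908,  0.03 , -0.174]), 0.13)
stapler (array([0.782, 0.165, 0.022]), 0.008)
out_tray_floor (array([ 0.617,  0.346, -0.014]), 0.0)
press (array([ 0.578, -0.251,  0.018]), 0.007)
press_bed (array([ 0.586, -0.241,  0.011]), 0.007)
yoke (array([ 0.706, -0.138, -0.007]), 0.316)
tray_lip (array([0.596, 0.067, 0.012]), 0.018)
tray_area (array([ 0.601, -0.038, -0.007]), 0.002)
pad_a_mid (array([0.583, 0.185, 0.013]), 0.005)
pad_b_mid (array([0.476, 0.189, 0.004]), 0.003)
pad_c_mid (array([ 0.435,  0.341, -0.008]), 0.01)
dry_pad_mid (array([ 0.66 , -0.045,  0.007]), 0.009)
```

>>> servo_tool([
  [0, 0, 0, 0, -0.5, 0, 1],
  [0, 0, 0, 0, -0.5, 0, 1],
  [0, 0, 0, 0, -0.5, 0, 1],
])

```text
clock: 4.45
tcp_pos: [0.1892, -0.5951, 0.3448]
eef_rot: [-1.571, 0.002, -1.263]
wrist_force: [0.8, -1.5, 0.2]
opening: 0.0854
```

>>> servo_tool([
  [0, 0, 0, 0, 0, -0.3, 1],
  [0, 0, 0, 0, 0, -0.3, 1],
  [0, 0, 0, -0.5, 0, 0.087, 1],
  [0, 0, 0, -0.5, 0, 0.087, 1],
  [0, 0, 0, -0.5, 0, 0.087, 1],
  [0, 0, 0, -0.5, 0, 0.087, 1],
  [0, 0, 0, -0.5, 0, 0.087, 1],
  [0, 0, 0, 0, 0, 0, 1],
])

```text
clock: 5.12
tcp_pos: [0.1182, -0.4111, 0.3426]
eef_rot: [-1.573, 0.011, -1.261]
wrist_force: [-0.8, 0.7, -0.0]
opening: 0.0853
```

>>> servo_tool([
  [0, -0.079, 0, 0, 0, 0, 1],
  [0, -0.079, 0, 0, 0, 0, 1],
  [0, -0.079, 0, 0, 0, 0, 1],
  [0, -0.079, 0, 0, 0, 0, 1],
  [0, -0.079, 0, 0, 0, 0, 1],
  [0, -0.079, 0, 0, 0, 0, 1],
  [0, -0.079, 0, 0, 0, 0, 1],
  [0, -0.079, 0, 0, 0, 0, 1],
  [0, -0.079, 0, 0, 0, 0, 1],
  [0, -0.079, 0, 0, 0, 0, 1],
])

```text
clock: 5.95
tcp_pos: [0.1208, -0.4209, 0.344]
eef_rot: [-1.571, -0.0, -0.016]
wrist_force: [-0.1, -0.1, 0.1]
opening: 0.0852
```

>>> servo_tool([
  [0, -0.01, 0, 0.38, 0, 0.267, 1],
  [0, 0, 0, 0.38, 0, 0.267, 1],
  [0, 0, 0, 0.38, 0, 0.267, 1],
  [0, 0, 0, 0.38, 0, 0.267, 1],
  [0, 0, 0, 0.38, 0, 0.267, 1],
  [0, 0, 0, 0.38, 0, 0.267, 1],
  [0, 0, 0, 0.38, 0, 0.267, 1],
])

```text
clock: 6.53
tcp_pos: [0.3228, -0.2814, 0.3441]
eef_rot: [-1.572, -0.0, -0.007]
wrist_force: [0.4, -0.8, -0.7]
opening: 0.0854
```

>>> servo_tool([
  [0, 0, 0, 0.5, 0, 0.04, 1],
  [0, 0, 0, 0.5, 0, 0.04, 1],
  [0, 0, 0, 0.5, 0, 0.04, 1],
  [0, 0, 0, 0.5, 0, 0.04, 1],
  [0, 0, 0, 0.5, 0, 0.04, 1],
  [0, 0, 0, 0.5, 0.1, 0.04, 1],
  [0, 0, 0, 0.5, 0.2, 0.04, 1],
  [0, 0, 0, 0, 0.2, 0, 1],
  [0, 0, 0, 0, 0, 0, 1],
])

```text
clock: 7.28
tcp_pos: [0.5841, -0.2614, 0.3023]
eef_rot: [-1.568, 0.006, -0.004]
wrist_force: [-1.5, 0.6, -0.5]
opening: 0.085
```

```bash
cat > d.py <<'E'
from h import *
import sys
o=arm.get_obs(); print(np.round(o["joint_pos"],3),np.round(o["tcp_pos"],4),np.round(o["eef_rot"],4))
W=shot("wrist"); T=shot("top"); Sc=shot("scene"); S=dict(wrist=W,top=T,scene=Sc)
print("wristcam",np.round(-np.array(W["R"]).T@W["t"],3),np.round(np.array(W["R"])[2],2))
def tri(obs):
    A=[];b=[]
    for s,uv in obs:
        o,d=ray(s,uv); d=d/np.linalg.norm(d); M=np.eye(3)-np.outer(d,d); A.append(M); b.append(M@o)
    return np.linalg.lstsq(np.vstack(A),np.hstack(b),rcond=None)[0]
for n,z in dict(knob_grip=.15,press_bed=.004,press_stop=.012,plate_face=.024,press=0,tray_lip=.011,tray_area=.008).items():
    obs=[]
    for c,s in S.items():
        r=finder.tip_of(c,n)
        if r: obs.append((s,r[0]["uv"])); print(n,c,round(r[0]["p"],2),np.round(r[0]["uv"]),np.round(at(s,r[0]["uv"],z),3))
    if len(obs)>1: print("   tri",np.round(tri(obs),3))
cv2.imwrite("pics/w1.png",cv2.resize(W["frame"],None,fx=1.4,fy=1.4))
E
python3 d.py
```

```text
[ 0.634  0.684 -0.55   1.406  0.366  1.161  0.033] [ 0.5841 -0.2614  0.3023] [-1.5679  0.0055 -0.0038]
wristcam [ 0.585 -0.196  0.444] [-0.01 -0.26 -0.97]
knob_grip wrist 0.64 [284. 193.] [ 0.588 -0.256  0.15 ]
knob_grip top 0.61 [372. 215.] [ 0.58  -0.261  0.15 ]
knob_grip scene 0.84 [334. 148.] [ 0.591 -0.274  0.15 ]
   tri [ 0.582 -0.258  0.159]
press_bed top 0.7 [363. 222.] [ 0.588 -0.258  0.004]
press_bed scene 0.56 [327. 188.] [ 0.588 -0.254  0.004]
   tri [ 0.59  -0.259 -0.   ]
press_stop wrist 0.56 [281. 220.] [ 0.586 -0.323  0.012]
press_stop top 0.98 [383. 226.] [ 0.591 -0.331  0.012]
press_stop scene 0.39 [210. 320.] [0.43  0.349 0.012]
   tri [ 0.67  -0.221 -0.39 ]
plate_face top 0.63 [362. 219.] [ 0.59  -0.25   0.024]
plate_face scene 0.87 [328. 180.] [ 0.596 -0.266  0.024]
   tri [ 0.584 -0.248  0.042]
press wrist 0.68 [284. 169.] [ 0.59  -0.252  0.   ]
press top 0.87 [361. 224.] [ 0.58  -0.255  0.   ]
press scene 0.8 [326. 186.] [ 0.597 -0.263  0.   ]
   tri [ 0.585 -0.252  0.01 ]
tray_lip top 0.64 [277. 198.] [0.589 0.067 0.011]
tray_lip scene 0.91 [250. 230.] [0.602 0.068 0.011]
   tri [0.592 0.069 0.017]
tray_area wrist 0.64 [291.  11.] [ 0.599 -0.032  0.008]
tray_area top 0.63 [303. 201.] [ 0.604 -0.03   0.008]
tray_area scene 0.77 [275. 215.] [ 0.602 -0.033  0.008]
   tri [ 0.601 -0.031  0.011]
```

View pics/w1.png

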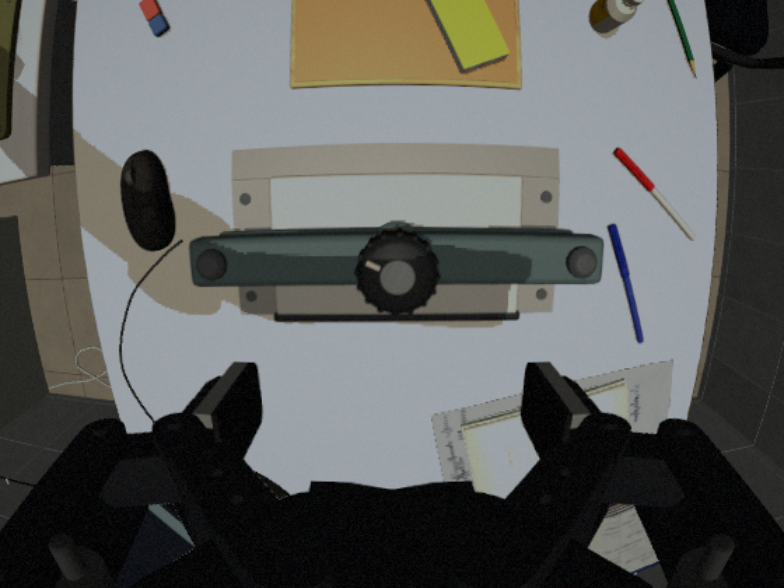

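Wrist view: the knob is at (396,268), press and tray are parallel to world x, and the tray sits about 12 mm further out in x. I'll turn the wrist back to -2.2 rad, so that one grip opens the screw.

>>> servo_tool([
  [0, 0, 0, 0.04, 0, 0.053, 1],
  [0, 0.078, 0, 0, 0, 0, 1],
  [0, 0.078, 0, 0, 0, 0, 1],
  [0, 0.078, 0, 0, 0, 0, 1],
  [0, 0.078, 0, 0, 0, 0, 1],
  [0, 0.078, 0, 0, 0, 0, 1],
  [0, 0.078, 0, 0, 0, 0, 1],
  [0, 0.078, 0, 0, 0, 0, 1],
  [0, 0.078, 0, 0, 0, 0, 1],
  [0, 0.078, 0, 0, 0, 0, 1],
])

```text
clock: 9.32
tcp_pos: [0.5875, -0.2583, 0.3063]
eef_rot: [-1.57, 0.0, -1.115]
wrist_force: [0.4, -0.0, 0.3]
opening: 0.0853
```

>>> servo_tool([
  [0, 0.078, 0, 0, 0, 0, 1],
  [0, 0.078, 0, 0, 0, 0, 1],
  [0, 0.078, 0, 0, 0, 0, 1],
  [0, 0.078, 0, 0, 0, 0, 1],
  [0, 0.078, 0, 0, 0, 0, 1],
  [0, 0.078, 0, 0, 0, 0, 1],
  [0, 0.078, 0, 0, 0, 0, 1],
  [0, 0.078, 0, 0, 0, 0, 1],
  [0, 0.078, 0, 0, 0, 0, 1],
  [0, 0, 0, 0, 0, 0, 1],
])

```text
clock: 10.15
tcp_pos: [0.5876, -0.2581, 0.3063]
eef_rot: [-1.571, 0.0, -2.214]
wrist_force: [-0.0, -0.5, -0.3]
opening: 0.0855
```

>>> servo_tool([
  [0, 0, 0, 0, 0.5, 0, 1],
  [0, 0, 0, 0, 0.5, 0, 1],
  [0, 0, 0, 0, 0.3, 0, 1],
  [0, 0, 0, 0, 0, 0, 1],
])

```text
clock: 10.48
tcp_pos: [0.5839, -0.2568, 0.2035]
eef_rot: [-1.581, -0.002, -2.208]
wrist_force: [-0.9, 0.1, -1.1]
opening: 0.0855
```

```bash
python3 -c "
from h import *
o=arm.get_obs(); print(np.round(o['joint_pos'],3),np.round(o['tcp_pos'],4),np.round(o['eef_rot'],4))
W=shot('wrist')
for z in (.15,.16): print([(round(q['p'],2),np.round(at(W,q['uv'],z),3)) for q in finder.tip_of('wrist','knob_grip')])
"
```

```text
[ 0.321  0.74   0.041  1.549 -0.037  0.864 -1.832] [ 0.5839 -0.2568  0.2035] [-1.5814e+00 -2.2000e-03 -2.2075e+00]
[(0.85, array([ 0.587, -0.254,  0.15 ]))]
[(0.85, array([ 0.589, -0.256,  0.16 ]))]
```

>>> servo_tool([
  [0, 0, 0, 0, 0.35, 0, 1],
  [0, 0, 0, 0, 0.3, 0, 1],
  [0, 0, 0, 0, 0.28, 0, 1],
  [0, 0, 0, 0, 0, 0, 1],
  [0, 0, 0, 0, 0, 0, 0.3],
  [0, 0, 0, 0, 0, 0, 0],
  [0, 0, 0, 0, 0, 0, 0],
  [0, 0, 0, 0, 0, 0, 0],
  [0, 0, 0, 0, 0, 0, 0],
  [0, 0, 0, 0, 0, 0, 0],
])

```text
clock: 11.47
tcp_pos: [0.5908, -0.2576, 0.1426]
eef_rot: [-1.565, 0.005, -2.211]
wrist_force: [2.1, 3.6, 5.9]
opening: 0.0516
```

>>> servo_tool([
  [0, -0.078, 0, 0, -0.006, 0, 0],
  [0, -0.078, 0, 0, -0.006, 0, 0],
  [0, -0.078, 0, 0, -0.006, 0, 0],
  [0, -0.078, 0, 0, -0.006, 0, 0],
  [0, -0.078, 0, 0, -0.006, 0, 0],
  [0, -0.078, 0, 0, -0.006, 0, 0],
  [0, -0.078, 0, 0, -0.006, 0, 0],
  [0, -0.078, 0, 0, -0.006, 0, 0],
  [0, 0, 0, 0, 0, 0, 0],
])

```text
clock: 12.22
tcp_pos: [0.5913, -0.2539, 0.1464]
eef_rot: [-1.561, 0.002, -1.224]
wrist_force: [1.3, 8.9, 6.7]
opening: 0.0518
```

```bash
python3 -c "
from h import *
o=arm.get_obs(); print(np.round(o['joint_pos'],3),np.round(o['torque'],3),np.round(o['wrist_force'],1))
W=shot('wrist');cv2.imwrite('pics/w2.png',W['frame'])"
```

```text
[ 0.473  0.818 -0.25   1.586  0.253  0.763 -1.108] [ 2.223 -0.174  0.11 ] [1.3 8.9 6.7]
```

View pics/w2.png

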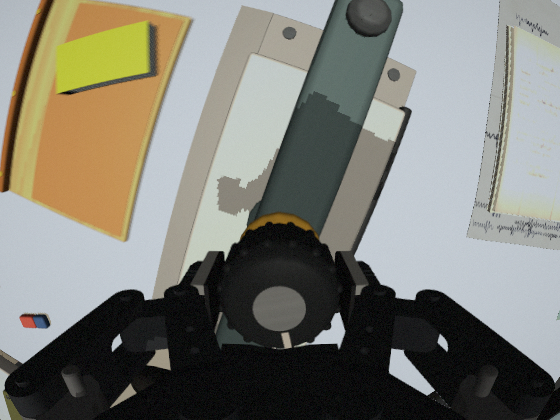

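Knob gripped. Its index mark has moved by about 52°, in line with the turn made. I'll recentre slightly and go on.

>>> servo_tool([
  [0, 0, 0, -0.034, 0, 0.062, 0],
  [0, -0.078, 0, 0, -0.006, 0, 0],
  [0, -0.078, 0, 0, -0.006, 0, 0],
  [0, -0.078, 0, 0, -0.006, 0, 0],
  [0, -0.078, 0, 0, -0.006, 0, 0],
  [0, -0.078, 0, 0, -0.006, 0, 0],
  [0, -0.078, 0, 0, -0.006, 0, 0],
  [0, -0.078, 0, 0, -0.006, 0, 0],
  [0, -0.078, 0, 0, -0.006, 0, 0],
  [0, -0.078, 0, 0, -0.006, 0, 0],
])

```text
clock: 13.1
tcp_pos: [0.588, -0.2513, 0.1504]
eef_rot: [-1.569, 0.006, -0.123]
wrist_force: [-15.2, 8.9, 20.4]
opening: 0.0519
```

>>> servo_tool([
  [0, -0.078, 0, 0, -0.006, 0, 0],
  [0, -0.078, 0, 0, -0.006, 0, 0],
  [0, -0.078, 0, 0, -0.006, 0, 0],
  [0, -0.078, 0, 0, -0.006, 0, 0],
  [0, -0.078, 0, 0, -0.006, 0, 0],
  [0, -0.078, 0, 0, -0.006, 0, 0],
  [0, -0.078, 0, 0, -0.006, 0, 0],
  [0, -0.078, 0, 0, -0.006, 0, 0],
  [0, -0.078, 0, 0, -0.006, 0, 0],
  [0, 0, 0, 0, 0, 0, 0],
])

```text
clock: 13.93
tcp_pos: [0.5842, -0.253, 0.1546]
eef_rot: [-1.56, 0.007, 0.979]
wrist_force: [-23.7, 6.7, 27.6]
opening: 0.0512
```

>>> servo_tool([
  [0, -0.078, 0, 0, -0.006, 0, 0],
  [0, -0.078, 0, 0, -0.006, 0, 0],
  [0, -0.078, 0, 0, -0.006, 0, 0],
  [0, -0.078, 0, 0, -0.006, 0, 0],
  [0, -0.078, 0, 0, -0.006, 0, 0],
  [0, -0.078, 0, 0, -0.006, 0, 0],
  [0, -0.078, 0, 0, -0.006, 0, 0],
  [0, -0.078, 0, 0, -0.006, 0, 0],
  [0, -0.078, 0, 0, -0.006, 0, 0],
  [0, 0, 0, 0, 0, 0, 0],
])

```text
clock: 14.77
tcp_pos: [0.5841, -0.2574, 0.1589]
eef_rot: [-1.556, 0.0, 2.08]
wrist_force: [-26.4, -0.1, 28.6]
opening: 0.052
```

```bash
python3 -c "
from h import *
o=arm.get_obs(); print(np.round(o['joint_pos'],3),np.round(o['torque'],3),np.round(o['wrist_force'],1))
W=shot('wrist');cv2.imwrite('pics/w3.png',W['frame'])"
```

```text
[ 0.843  1.002 -1.064  1.557  0.936  1.173  1.654] [-0.521  4.615  0.061] [-26.4  -0.1  28.6]
```

View pics/w3.png

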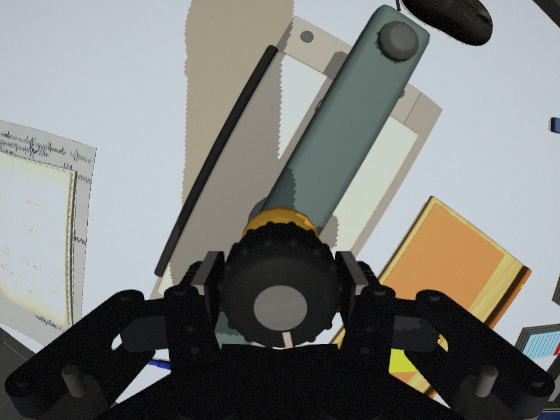

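The index mark stayed at 6 o'clock in the gripper, so the knob turned the full 4.3 rad and the plate is at about 40 mm. I'll release and go to the yellow pad.

>>> servo_tool([
  [0, 0, 0, 0, 0, 0, 1],
  [0, 0, 0, 0, 0, 0, 1],
  [0, 0, 0, 0, 0, 0, 1],
  [0, 0, 0, 0, 0, 0, 1],
  [0, 0, 0, 0, -0.3, 0, 1],
  [0, 0, 0, 0, -0.4, 0, 1],
  [0, 0, 0, 0, -0.5, 0, 1],
  [0, 0, 0, 0, -0.5, 0, 1],
  [0, 0, 0, 0, 0, 0, 1],
])

```text
clock: 15.57
tcp_pos: [0.595, -0.2537, 0.2906]
eef_rot: [-1.582, 0.007, 2.076]
wrist_force: [0.4, 0.4, 0.2]
opening: 0.0854
```

>>> servo_tool([
  [0, 0.0765, 0, 0, 0, 0, 1],
  [0, 0.0765, 0, 0, 0, 0, 1],
  [0, 0.0765, 0, 0, 0, 0, 1],
  [0, 0.0765, 0, 0, 0, 0, 1],
  [0, 0.0765, 0, 0, 0, 0, 1],
  [0, 0.0765, 0, 0, 0, 0, 1],
  [0, 0.0765, 0, 0, 0, 0, 1],
  [0, 0.0765, 0, 0, 0, 0, 1],
  [0, 0.0765, 0, 0, 0, 0, 1],
  [0, 0.0765, 0, 0, 0, 0, 1],
])

```text
clock: 16.4
tcp_pos: [0.5911, -0.255, 0.2822]
eef_rot: [-1.571, -0.0, 0.869]
wrist_force: [-0.2, 0.0, 0.7]
opening: 0.085
```

>>> servo_tool([
  [0, 0.0765, 0, 0, 0, 0, 1],
  [0, 0.0765, 0, 0, 0, 0, 1],
  [0, 0.0765, 0, 0, 0, 0, 1],
  [0, 0.0765, 0, 0, 0, 0, 1],
  [0, 0, 0, 0.313, 0, 0.389, 1],
  [0, 0, 0, 0.313, 0, 0.389, 1],
  [0, 0, 0, 0.313, 0, 0.389, 1],
  [0, 0, 0, 0.313, 0, 0.389, 1],
  [0, 0, 0, 0.313, 0, 0.389, 1],
  [0, 0, 0, 0.313, 0, 0.389, 1],
])

```text
clock: 17.23
tcp_pos: [0.6541, -0.0374, 0.2823]
eef_rot: [-1.571, -0.001, 0.394]
wrist_force: [0.5, 0.6, 0.6]
opening: 0.0855
```

>>> servo_tool([
  [0, 0, 0, 0, 0, 0, 1],
  [0, 0, 0, 0, 0, 0, 1],
])

```text
clock: 17.4
tcp_pos: [0.654, -0.0349, 0.2824]
eef_rot: [-1.569, -0.002, 0.401]
wrist_force: [0.1, -0.5, -0.5]
opening: 0.0856
```

```bash
cat > pad.py <<'E'
# usage: pad.py zmid [colour]; pad pose from wrist camera by network tip + colour mask
from h import *
import sys
o=arm.get_obs(); print("tcp",np.round(o["tcp_pos"],4),"rpy",np.round(o["eef_rot"],3),"j",np.round(o["joint_pos"],2),"F",np.round(o["wrist_force"],1),"op",round(o["opening"],4))
cam=sys.argv[2] if len(sys.argv)>2 else "wrist"
W=shot(cam); top=float(sys.argv[1])
hsv=cv2.cvtColor(W["frame"],cv2.COLOR_BGR2HSV)
for nm,lo,hi in [("yellow",(24,130,80),(36,255,255)),("blue",(84,50,120),(100,200,255))]:
    m=cv2.inRange(hsv,lo,hi); m=cv2.morphologyEx(m,cv2.MORPH_OPEN,np.ones((3,3)))
    m=cv2.morphologyEx(m,cv2.MORPH_CLOSE,np.ones((7,7)))
    for c in cv2.findContours(m,0,2)[0]:
        if cv2.contourArea(c)<60: continue
        P=np.array([at(W,p,top)[:2] for p in c[:,0]],np.float32)
        (cx,cy),(w,h),a=cv2.minAreaRect(P)
        if w<h: w,h,a=h,w,a-90
        if .05<w<.14 and .03<h<.08: print(nm,"uv",c[:,0].mean(0).astype(int),"c",round(cx,3),round(cy,3),"size",round(w,3),round(h,3),"long deg",round((a+90)%180-90,1))
for n in sys.argv[3:]: print(n,[(round(q['p'],2),np.round(q["uv"]),np.round(at(W,q['uv'],top-.01),3)) for q in finder.tip_of(cam,n)[:2]])
cv2.imwrite("pics/last.png",W["frame"])
E
python3 pad.py .028 wrist dry_pad_mid tray_area tray_lip
```

```text
tcp [ 0.654  -0.0349  0.2824] rpy [-1.569 -0.002  0.401] j [ 0.34  0.76 -0.72  1.39  0.51  1.19 -0.04] F [ 0.1 -0.5 -0.5] op 0.0856
dry_pad_mid [(0.81, array([284., 203.]), array([ 0.672, -0.061,  0.018]))]
tray_area [(0.65, array([247., 183.]), array([ 0.618, -0.055,  0.018]))]
tray_lip [(0.62, array([277., 105.]), array([0.616, 0.05 , 0.018]))]
```

View pics/last.png

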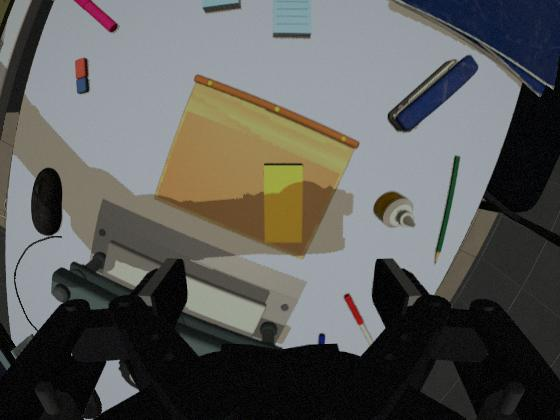

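The tray has been knocked towards the press. The yellow pad's corners are (264,164), (302,163), (303,242), (265,243) and the tray's are (157,196), (303,258), (357,146), (197,78).

```bash
python3 -c "
from h import *
W=shot('wrist')
P=np.array([at(W,p,.028)[:2] for p in [(264,164),(302,163),(303,242),(265,243)]]);print(P.round(4),P.mean(0))
d=(P[0]+P[1]-P[2]-P[3]);print(np.linalg.norm(d)/2,np.degrees(np.arctan2(d[1],d[0])), np.linalg.norm(P[0]-P[1]))
T=np.array([at(W,p,.008)[:2] for p in [(157,196),(303,258)]]+[at(W,p,.022)[:2] for p in [(357,146),(197,78)]]);print(T.round(4),T.mean(0))
"
```

```text
[[ 0.6289 -0.0299]
 [ 0.6714 -0.0109]
 [ 0.7133 -0.1043]
 [ 0.6683 -0.1244]] [ 0.67047122 -0.06737236]
0.10241212756932684 113.3834173757468 0.04645455027694331
[[ 0.5077 -0.127 ]
 [ 0.7272 -0.1323]
 [ 0.7272  0.036 ]
 [ 0.5099  0.0397]] [ 0.61801988 -0.0459119 ]
```

>>> servo_tool([
  [0, 0, 0, 0.035, 0, -0.484, 1],
  [0, 0, 0, 0, 0.5, 0, 1],
  [0, 0, 0, 0, 0.5, 0, 1],
  [0, 0, 0, 0, 0.5, 0, 1],
  [0, 0, 0, 0, 0.5, 0, 1],
  [0, 0, 0, 0, 0.5, 0, 1],
  [0, 0, 0, 0, 0.5, 0, 1],
  [0, 0, 0, 0, 0.3, 0, 1],
  [0, 0, 0, 0, 0.25, 0, 1],
  [0, 0, 0, 0, 0, 0, 1],
])

```text
clock: 18.48
tcp_pos: [0.6664, -0.0738, 0.0115]
eef_rot: [-1.569, 0.008, 0.393]
wrist_force: [-0.6, -0.4, 0.4]
opening: 0.0853
```

>>> servo_tool([
  [0, 0, 0, 0, 0, 0, 0.3],
  [0, 0, 0, 0, 0, 0, 0],
  [0, 0, 0, 0, 0, 0, 0],
  [0, 0, 0, 0, 0, 0, 0],
  [0, 0, 0, 0, 0, 0, 0],
  [0, 0, 0, 0, 0, 0, 0],
])

```text
clock: 18.98
tcp_pos: [0.6718, -0.0719, 0.0186]
eef_rot: [-1.573, -0.004, 0.394]
wrist_force: [0.2, -0.2, 7.2]
opening: 0.0461
```

>>> servo_tool([
  [0, 0, 0, 0, -0.4, 0, 0],
  [0, 0, 0, 0, -0.5, 0, 0],
  [0, 0, 0, 0, -0.5, 0, 0],
  [0, 0, 0, 0, -0.5, 0, 0],
  [0, 0, 0, 0, -0.5, 0, 0],
  [0, 0, 0, 0, 0, 0, 0],
  [0, 0, 0, 0.126, 0, 0.486, 0],
  [0, 0, 0, 0.126, 0, 0.486, 0],
  [0, 0, 0, 0.126, 0, 0.486, 0],
  [0, 0, 0, 0.126, 0, 0.486, 0],
])

```text
clock: 19.82
tcp_pos: [0.6483, 0.0786, 0.1968]
eef_rot: [-1.571, -0.001, 0.393]
wrist_force: [0.3, 0.7, -0.5]
opening: 0.046
```

>>> servo_tool([
  [0, 0, 0, 0.126, 0, 0.486, 0],
  [0, 0, 0, 0.126, 0, 0.486, 0],
  [0, 0, 0, 0.126, 0, 0.486, 0],
  [0, 0, 0, 0.126, 0, 0.486, 0],
  [0, 0, 0, 0.126, 0, 0.486, 0],
  [0, 0, 0, 0.126, 0, 0.486, 0],
  [0, 0, 0, 0.126, 0, 0.486, 0],
  [0, 0, 0, 0, 0, 0, 0],
])

```text
clock: 20.48
tcp_pos: [0.6064, 0.3506, 0.1973]
eef_rot: [-1.56, -0.002, 0.407]
wrist_force: [-1.2, 2.9, 0.1]
opening: 0.0461
```

>>> servo_tool([
  [0, -0.0752, 0, 0, 0, 0, 0],
  [0, -0.0752, 0, 0, 0, 0, 0],
  [0, -0.0752, 0, 0, 0, 0, 0],
  [0, -0.0752, 0, 0, 0, 0, 0],
  [0, -0.0752, 0, 0, 0, 0, 0],
  [0, -0.0752, 0, 0, 0, 0, 0],
  [0, -0.0752, 0, 0, 0, 0, 0],
  [0, -0.0752, 0, 0, 0, 0, 0],
  [0, -0.0752, 0, 0, 0, 0, 0],
  [0, -0.0752, 0, 0, 0, 0, 0],
])

```text
clock: 21.32
tcp_pos: [0.6119, 0.3379, 0.1964]
eef_rot: [-1.572, 0.0, 1.581]
wrist_force: [0.7, -0.0, -0.1]
opening: 0.0461
```

>>> servo_tool([
  [0, -0.0752, 0, 0, 0, 0, 0],
  [0, 0, 0, 0, 0, 0, 0],
])

```text
clock: 21.48
tcp_pos: [0.612, 0.3378, 0.1961]
eef_rot: [-1.571, 0.0, 1.696]
wrist_force: [0.1, -0.2, -0.9]
opening: 0.0459
```

```bash
python3 pad.py .013 wrist out_tray_floor pad_a_mid pad_b_mid pad_c_mid
```

```text
tcp [0.612  0.3378 0.1961] rpy [-1.571  0.     1.696] j [-0.16  0.97 -0.93  1.33  0.78  1.22  0.55] F [ 0.1 -0.2 -0.9] op 0.0459
blue uv [154 132] c 0.573 0.197 size 0.055 0.047 long deg -67.2
blue uv [152  47] c 0.475 0.185 size 0.089 0.048 long deg -63.3
blue uv [309  27] c 0.428 0.345 size 0.088 0.048 long deg -86.6
out_tray_floor [(0.45, array([160.,  46.]), array([0.471, 0.192, 0.003]))]
pad_a_mid [(0.66, array([146., 143.]), array([0.578, 0.188, 0.003]))]
pad_b_mid [(0.87, array([160.,  47.]), array([0.472, 0.193, 0.003])), (0.49, array([313.,  15.]), array([0.423, 0.349, 0.003]))]
pad_c_mid [(0.59, array([315.,  18.]), array([0.426, 0.352, 0.003]))]
```

View pics/last.png

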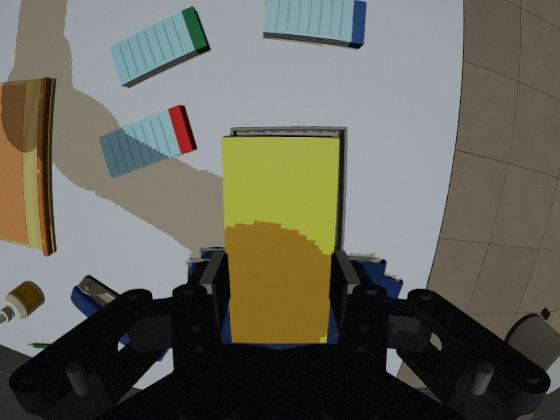

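The yellow pad is gripped centrally. The letter tray's near rim corners are at (232,129) and (347,127), and its right rim runs down to (342,248).

```bash
python3 -c "
from h import *
W=shot('wrist')
P=np.array([at(W,p,.028)[:2] for p in [(232,129),(347,127),(342,248)]]);print(P.round(4))
T=shot('top')
r=finder.outline_of('top','out_tray_floor')
d=(P[1]-P[0]);d/=np.linalg.norm(d);n=np.array([-d[1],d[0]]); n=n if n[0]>0 else -n
print(np.linalg.norm(P[1]-P[0]),np.degrees(np.arctan2(d[1],d[0])),'centre',(P[0]+P[1])/2+n*.066)
# grasped pad: near end edge at top z ~ tcp
print([at(W,p,.196+.0)[:2].round(3) for p in [(222,137),(341,135)]])
"
```

```text
[[0.5544 0.2864]
 [0.5385 0.3949]
 [0.6603 0.41  ]]
0.1096808577422461 98.31169013741145 centre [0.61173795 0.35018178]
[array([0.554, 0.306]), array([0.547, 0.358])]
```

>>> servo_tool([
  [0, 0, 0, 0.139, 0, -0.179, 0],
  [0, 0, 0, 0, 0.5, 0, 0],
  [0, 0, 0, 0, 0.5, 0, 0],
  [0, 0, 0, 0, 0.5, 0, 0],
  [0, 0, 0, 0, 0.5, 0, 0],
  [0, 0, 0, 0, 0.25, 0, 0],
  [0, 0, 0, 0, 0.14, 0, 0],
  [0, 0, 0, 0, 0, 0, 0],
  [0, 0, 0, 0, 0, 0, 0],
])

```text
clock: 22.63
tcp_pos: [0.6246, 0.3514, 0.0182]
eef_rot: [-1.573, -0.002, 1.693]
wrist_force: [0.2, 0.5, 0.3]
opening: 0.0457
```

>>> servo_tool([
  [0, 0, 0, 0, 0, 0, 0.7],
  [0, 0, 0, 0, 0, 0, 0.7],
  [0, 0, 0, 0, 0, 0, 0.7],
  [0, 0, 0, 0, 0, 0, 0.7],
  [0, 0, 0, 0, -0.3, 0, 0.7],
  [0, 0, 0, 0, -0.5, 0, 0.7],
  [0, 0, 0, 0, -0.5, 0, 0.7],
  [0, 0, 0, 0, -0.5, 0, 1],
  [0, 0, 0, 0, -0.5, 0, 1],
  [0, 0, 0, 0, -0.5, 0, 1],
])

```text
clock: 23.47
tcp_pos: [0.6236, 0.3503, 0.2291]
eef_rot: [-1.571, -0.0, 1.694]
wrist_force: [0.3, 1.3, -1.1]
opening: 0.0852
```

>>> servo_tool([
  [0, 0.0731, 0, 0, 0, 0, 1],
  [0, 0.0731, 0, 0, 0, 0, 1],
  [0, 0.0731, 0, 0, 0, 0, 1],
  [0, 0.0731, 0, 0, 0, 0, 1],
  [0, 0.0731, 0, 0, 0, 0, 1],
  [0, 0.0731, 0, 0, 0, 0, 1],
  [0, 0.0731, 0, 0, 0, 0, 1],
  [0, 0.0731, 0, 0, 0, 0, 1],
  [0, 0.0731, 0, 0, 0, 0, 1],
  [0, 0.0731, 0, 0, 0, 0, 1],
])

```text
clock: 24.3
tcp_pos: [0.6237, 0.3505, 0.2272]
eef_rot: [-1.571, -0.0, 0.54]
wrist_force: [-0.7, 0.8, 0.2]
opening: 0.0855
```

>>> servo_tool([
  [0, 0.0731, 0, 0, 0, 0, 1],
  [0, 0, 0, 0, 0, -0.5, 1],
  [0, 0, 0, 0, 0, -0.5, 1],
  [0, 0, 0, 0, 0, -0.5, 1],
  [0, 0, 0, 0, 0, 0, 1],
  [0, 0, 0, 0, 0, 0, 1],
])

```text
clock: 24.8
tcp_pos: [0.6727, 0.2438, 0.2267]
eef_rot: [-1.573, -0.0, 0.424]
wrist_force: [-0.7, 1.9, 0.0]
opening: 0.0852
```

```bash
python3 pad.py .02 wrist out_tray_floor dry_pad_mid pad_a_mid pad_b_mid pad_c_mid
```

```text
tcp [0.6727 0.2438 0.2267] rpy [-1.573 -0.     0.424] j [-0.12  0.89 -0.67  1.24  0.55  1.19 -0.38] F [-0.7  1.9  0. ] op 0.0852
yellow uv [270  74] c 0.613 0.352 size 0.1 0.048 long deg 7.3
blue uv [179 206] c 0.579 0.186 size 0.085 0.048 long deg -67.3
blue uv [108 159] c 0.477 0.188 size 0.087 0.047 long deg -63.1
blue uv [121  34] c 0.429 0.343 size 0.084 0.049 long deg -86.2
out_tray_floor []
dry_pad_mid [(0.94, array([269.,  76.]), array([0.613, 0.351, 0.01 ])), (0.22, array([128., 415.]), array([ 0.592, -0.25 ,  0.01 ]))]
pad_a_mid [(0.77, array([181., 196.]), array([0.574, 0.186, 0.01 ])), (0.17, array([130., 409.]), array([ 0.593, -0.228,  0.01 ]))]
pad_b_mid [(0.94, array([115., 157.]), array([0.478, 0.196, 0.01 ]))]
pad_c_mid [(0.92, array([129.,  25.]), array([0.43 , 0.351, 0.01 ]))]
```

View pics/last.png

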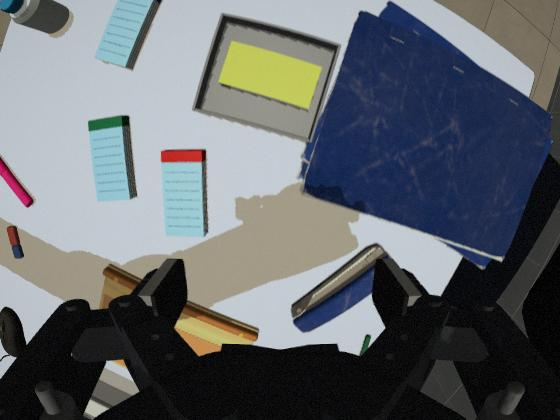

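The yellow pad lies flat and centred in the letter tray. Red-tape pad is at (184,193), green-tape at (111,158) and blue-tape at (128,33). Next is the red-tape pad.

>>> servo_tool([
  [0, 0.018, 0, -0.487, 0, -0.055, 1],
  [0, 0, 0, -0.487, 0, -0.055, 1],
  [0, 0, 0, -0.487, 0, -0.055, 1],
  [0, 0, 0, 0, 0.5, 0, 1],
  [0, 0, 0, 0, 0.5, 0, 1],
  [0, 0, 0, 0, 0.5, 0, 1],
  [0, 0, 0, 0, 0.5, 0, 1],
  [0, 0, 0, 0, 0.5, 0, 1],
  [0, 0, 0, 0, 0.34, 0, 1],
  [0, 0, 0, 0, 0, 0, 1],
])

```text
clock: 25.93
tcp_pos: [0.5715, 0.1919, 0.0088]
eef_rot: [-1.571, 0.009, 0.404]
wrist_force: [-1.0, -0.6, 0.8]
opening: 0.0857
```

>>> servo_tool([
  [0, 0, 0, 0, 0, 0, 1],
  [0, 0, 0, 0, 0, 0, 0.3],
  [0, 0, 0, 0, 0, 0, 0],
  [0, 0, 0, 0, 0, 0, 0],
  [0, 0, 0, 0, 0, 0, 0],
  [0, 0, 0, 0, 0, 0, 0],
  [0, 0, 0, 0, 0, 0, 0],
])

```text
clock: 26.52
tcp_pos: [0.5766, 0.1935, 0.0164]
eef_rot: [-1.571, -0.003, 0.402]
wrist_force: [-1.6, -1.2, 9.4]
opening: 0.0443
```

>>> servo_tool([
  [0, 0, 0, 0, -0.4, 0, 0],
  [0, 0, 0, 0, -0.5, 0, 0],
  [0, 0, 0, 0, -0.5, 0, 0],
  [0, 0, 0, 0, -0.5, 0, 0],
  [0, 0.067, 0, 0, 0, 0, 0],
  [0, 0.067, 0, 0, 0, 0, 0],
  [0, 0.067, 0, 0, 0, 0, 0],
  [0, 0.067, 0, 0, 0, 0, 0],
  [0, 0, 0, 0, 0, 0, 0],
  [0, 0, 0, 0, 0, 0, 0],
])

```text
clock: 27.35
tcp_pos: [0.5755, 0.1929, 0.1571]
eef_rot: [-1.571, -0.001, -0.016]
wrist_force: [0.0, -0.5, -1.0]
opening: 0.0435
```

```bash
python3 pad.py .018 wrist tray_area tray_lip tray | grep -v blue; python3 - <<'E'
from h import *
for c in ["top","scene","wrist"]:
    s=shot(c)
    for n in ["tray"]:
        r=finder.outline_of(c,n)
        for q in r[:1]:
            cs=max(cv2.findContours(q["pixels"].astype(np.uint8),0,2)[0],key=cv2.contourArea)[:,0]
            P=np.array([at(s,p,.01)[:2] for p in cs],np.float32)
            (cx,cy),(w,h),a=cv2.minAreaRect(P)
            if w<h: w,h,a=h,w,a-90
            print(n,c,round(q["p"],2),"c",round(cx,3),round(cy,3),"size",round(w,3),round(h,3),"deg",round((a+90)%180-90,1))
    for n in ["tray_lip","tray_area"]: print(c,n,[(round(q["p"],2),np.round(at(s,q["uv"],.009),3)) for q in finder.tip_of(c,n)[:1]])
E
```

```text
tcp [0.5755 0.1929 0.1571] rpy [-1.571e+00 -1.000e-03 -1.600e-02] j [-0.11  0.8  -0.53  1.68  0.53  0.8  -0.89] F [ 0.  -0.5 -1. ] op 0.0435
yellow uv [314  32] c 0.614 0.353 size 0.102 0.052 long deg 6.1
tray_area []
tray_lip [(0.58, array([318., 328.]), array([0.616, 0.051, 0.008]))]
tray []
tray top 0.97 c 0.615 -0.056 size 0.224 0.148 deg 0.0
top tray_lip []
top tray_area [(0.82, array([ 0.618, -0.057,  0.009]))]
tray scene 0.79 c 0.614 -0.033 size 0.233 0.18 deg -0.2
scene tray_lip [(0.69, array([0.628, 0.038, 0.009]))]
scene tray_area [(0.66, array([ 0.611, -0.064,  0.009]))]
tray wrist 0.95 c 0.71 -0.013 size 0.059 0.02 deg -52.1
wrist tray_lip [(0.59, array([0.615, 0.051, 0.009]))]
wrist tray_area []
```

>>> servo_tool([
  [0, 0, 0, 0.226, 0, -0.484, 0],
  [0, 0, 0, 0.226, 0, -0.484, 0],
  [0, 0, 0, 0.226, 0, -0.484, 0],
  [0, 0, 0, 0.226, 0, -0.484, 0],
  [0, 0, 0, 0.226, 0, -0.484, 0],
  [0, 0, 0, 0.226, 0, -0.484, 0],
  [0, 0, 0, 0.226, 0, -0.484, 0],
  [0, 0, 0, 0, 0, 0, 0],
  [0, 0, 0, 0, 0, 0, 0],
])

```text
clock: 28.9
tcp_pos: [0.6896, -0.0682, 0.1555]
eef_rot: [-1.573, 0.0, -0.026]
wrist_force: [-0.4, 0.8, -0.9]
opening: 0.0439
```

```bash
python3 pad.py .1607 wrist tray_lip tray_area; python3 -c "
import cv2;a=cv2.imread('pics/last.png');cv2.imwrite('pics/w7.png',a)"
```

```text
tcp [ 0.6896 -0.0682  0.1555] rpy [-1.573  0.    -0.026] j [ 0.3   0.92 -0.57  1.39  0.54  0.99 -0.41] F [-0.4  0.8 -0.9] op 0.0439
blue uv [275 276] c 0.69 -0.059 size 0.051 0.046 long deg 88.6
tray_lip [(0.92, array([193.,  69.]), array([0.653, 0.026, 0.151]))]
tray_area [(0.74, array([198., 189.]), array([ 0.653, -0.03 ,  0.151]))]
```

View pics/w7.png

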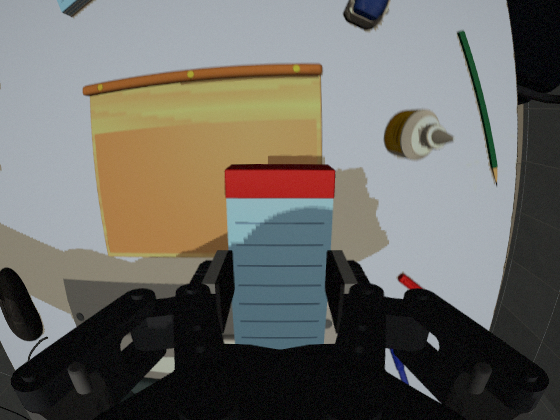

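The red-tape pad is held straight, its front edge at (279,166). The tray's lip runs from (84,90) to (322,68), its right edge is at x≈322 and its front left corner at (108,256).

```bash
python3 -c "
from h import *
W=shot('wrist')
for p,z in [((227,166),.159),((333,165),.159),((84,92),.022),((323,68),.022),((321,120),.008),((108,256),.008),((225,256),.008),((94,133),.008)]: print(p,at(W,p,z).round(4))
"
```

```text
(227, 166) [ 0.6672 -0.0117  0.159 ]
(333, 165) [ 0.7132 -0.012   0.159 ]
(84, 92) [0.5056 0.0515 0.022 ]
(323, 68) [0.7277 0.0556 0.022 ]
(321, 120) [0.7272 0.0109 0.008 ]
(108, 256) [ 0.505  -0.1188  0.008 ]
(225, 256) [ 0.6355 -0.1164  0.008 ]
(94, 133) [0.5069 0.0108 0.008 ]
```

>>> servo_tool([
  [0, 0, 0, 0, 0.5, 0.03, 0],
  [0, 0, 0, 0, 0.5, 0, 0],
  [0, 0, 0, 0, 0.4, 0, 0],
  [0, 0, 0, 0, 0.2, 0, 0],
  [0, 0, 0, 0, 0.07, 0, 0],
  [0, 0, 0, 0, 0.04, 0, 0],
  [0, 0, 0, 0, 0, 0, 0],
  [0, 0, 0, 0, 0, 0, 0],
])

```text
clock: 29.77
tcp_pos: [0.6909, -0.0607, 0.0301]
eef_rot: [-1.57, -0.004, -0.019]
wrist_force: [-0.1, -0.0, -0.7]
opening: 0.0439
```

>>> servo_tool([
  [0, 0, 0, 0, 0.04, 0, 0],
  [0, 0, 0, 0, 0.03, 0, 0],
  [0, 0, 0, 0, 0, 0, 0],
  [0, 0, 0, 0, 0, 0, 0],
])

```text
clock: 30.1
tcp_pos: [0.6905, -0.0611, 0.0246]
eef_rot: [-1.571, -0.003, -0.019]
wrist_force: [-0.1, -1.1, 5.7]
opening: 0.0436
```

>>> servo_tool([
  [0, 0, 0, 0, 0, 0, 0.68],
  [0, 0, 0, 0, 0, 0, 0.68],
  [0, 0, 0, 0, 0, 0, 0.68],
  [0, 0, 0, 0, 0, 0, 0.68],
  [0, 0, 0, 0, -0.3, 0, 0.68],
  [0, 0, 0, 0, -0.5, 0, 0.68],
  [0, 0, 0, 0, -0.5, 0, 1],
  [0, 0, 0, 0, -0.5, 0, 1],
  [0, 0, 0, 0, -0.5, 0, 1],
])

```text
clock: 30.85
tcp_pos: [0.6889, -0.061, 0.1968]
eef_rot: [-1.571, 0.001, -0.018]
wrist_force: [1.6, -0.9, -0.4]
opening: 0.085
```

>>> servo_tool([
  [0, 0, 0, -0.328, 0, 0.372, 1],
  [0, 0, 0, -0.328, 0, 0.372, 1],
  [0, 0, 0, -0.328, 0, 0.372, 1],
  [0, 0, 0, -0.328, 0, 0.372, 1],
  [0, 0, 0, -0.328, 0, 0.372, 1],
  [0, 0, 0, -0.328, 0, 0.372, 1],
  [0, 0, 0, -0.328, 0, 0.372, 1],
  [0, 0, 0, -0.328, 0, 0.372, 1],
  [0, 0, 0, -0.328, 0, 0.372, 1],
])

```text
clock: 31.6
tcp_pos: [0.4713, 0.1951, 0.1954]
eef_rot: [-1.571, -0.0, -0.019]
wrist_force: [0.7, 0.1, -0.1]
opening: 0.0857
```

>>> servo_tool([
  [0, -0.0624, 0, 0, 0, 0, 1],
  [0, -0.0624, 0, 0, 0, 0, 1],
  [0, -0.0624, 0, 0, 0, 0, 1],
  [0, -0.0624, 0, 0, 0, 0, 1],
  [0, -0.0624, 0, 0, 0, 0, 1],
  [0, 0, 0, 0, 0, 0, 1],
  [0, 0, 0, 0, 0, 0, 1],
])

```text
clock: 32.18
tcp_pos: [0.4726, 0.194, 0.1952]
eef_rot: [-1.571, 0.0, 0.468]
wrist_force: [0.5, -0.1, -0.4]
opening: 0.0851
```

```bash
python3 pad.py .02 wrist pad_b_mid pad_c_mid pad_a_mid
```

```text
tcp [0.4726 0.194  0.1952] rpy [-1.571  0.     0.468] j [-0.05  0.67 -0.7   1.93  0.62  0.77 -0.64] F [ 0.5 -0.1 -0.4] op 0.0851
yellow uv [458 125] c 0.615 0.352 size 0.101 0.049 long deg 6.9
blue uv [321  29] c 0.428 0.359 size 0.062 0.048 long deg -88.7
pad_b_mid [(0.62, array([282., 191.]), array([0.475, 0.196, 0.01 ]))]
pad_c_mid [(0.6, array([193.,   9.]), array([0.305, 0.328, 0.01 ])), (0.57, array([313.,  38.]), array([0.431, 0.351, 0.01 ]))]
pad_a_mid []
```

>>> servo_tool([
  [0, 0, 0, 0.03, 0.5, 0, 1],
  [0, 0, 0, 0, 0.5, 0, 1],
  [0, 0, 0, 0, 0.5, 0, 1],
  [0, 0, 0, 0, 0.5, 0, 1],
  [0, 0, 0, 0, 0.3, 0, 1],
  [0, 0, 0, 0, 0.11, 0, 1],
  [0, 0, 0, 0, 0, 0, 1],
  [0, 0, 0, 0, 0, 0, 1],
  [0, 0, 0, 0, 0, 0, 0.3],
  [0, 0, 0, 0, 0, 0, 0],
])

```text
clock: 33.22
tcp_pos: [0.4757, 0.1956, 0.0161]
eef_rot: [-1.571, -0.003, 0.471]
wrist_force: [0.5, 0.3, -0.3]
opening: 0.064
```

>>> servo_tool([
  [0, 0, 0, 0, 0, 0, 0],
  [0, 0, 0, 0, 0, 0, 0],
  [0, 0, 0, 0, 0, 0, 0],
  [0, 0, 0, 0, 0, 0, 0],
])

```text
clock: 33.55
tcp_pos: [0.4753, 0.1952, 0.0164]
eef_rot: [-1.571, -0.002, 0.471]
wrist_force: [-0.9, -1.7, 12.5]
opening: 0.0443
```

>>> servo_tool([
  [0, 0, 0, 0, -0.4, 0, 0],
  [0, 0, 0, 0, -0.5, 0, 0],
  [0, 0, 0, 0, -0.5, 0, 0],
  [0, 0, 0, 0, -0.5, 0, 0],
  [0, 0.061, 0, 0, 0, 0, 0],
  [0, 0.061, 0, 0, 0, 0, 0],
  [0, 0.061, 0, 0, 0, 0, 0],
  [0, 0.061, 0, 0, 0, 0, 0],
  [0, 0.061, 0, 0, 0, 0, 0],
  [0, 0, 0, 0, 0, 0, 0],
])

```text
clock: 34.38
tcp_pos: [0.4746, 0.1949, 0.1577]
eef_rot: [-1.571, -0.001, -0.01]
wrist_force: [1.3, 0.1, -0.5]
opening: 0.0436
```

>>> servo_tool([
  [0, 0, 0, 0.241, 0, -0.423, 0],
  [0, 0, 0, 0.241, 0, -0.423, 0],
  [0, 0, 0, 0.241, 0, -0.423, 0],
  [0, 0, 0, 0.241, 0, -0.423, 0],
  [0, 0, 0, 0.241, 0, -0.423, 0],
  [0, 0, 0, 0.241, 0, -0.423, 0],
  [0, 0, 0, 0.241, 0, -0.423, 0],
  [0, 0, 0, 0.241, 0, -0.423, 0],
  [0, 0, 0, 0, 0, 0, 0],
  [0, 0, 0, 0, 0, 0, 0],
])

```text
clock: 35.22
tcp_pos: [0.6176, -0.0636, 0.1567]
eef_rot: [-1.572, -0.0, -0.012]
wrist_force: [-0.4, 1.3, -1.5]
opening: 0.0436
```

```bash
python3 pad.py .028 wrist tray_lip tray_area pad_a_mid; python3 -c "
import cv2;a=cv2.imread('pics/last.png');cv2.imwrite('pics/w8.png',a)"
```

```text
tcp [ 0.6176 -0.0636  0.1567] rpy [-1.572 -0.    -0.012] j [ 0.34  0.83 -0.59  1.64  0.57  0.85 -0.49] F [-0.4  1.3 -1.5] op 0.0436
tray_lip [(0.62, array([278.,  72.]), array([0.618, 0.05 , 0.018]))]
tray_area []
pad_a_mid [(0.76, array([359., 203.]), array([ 0.69 , -0.065,  0.018]))]
```

View pics/w8.png

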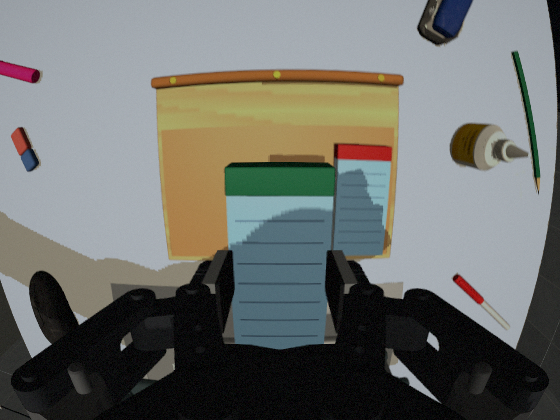

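Red-tape pad lies flat on the right of the cork (362,200), and the green-tape pad is centred under the lip's middle peg (277,73). Lowering.

>>> servo_tool([
  [0, 0, 0, 0, 0.5, 0.03, 0],
  [0, 0, 0, 0, 0.5, 0, 0],
  [0, 0, 0, 0, 0.4, 0, 0],
  [0, 0, 0, 0, 0.2, 0, 0],
  [0, 0, 0, 0, 0.07, 0, 0],
  [0, 0, 0, 0, 0.05, 0, 0],
  [0, 0, 0, 0, 0.04, 0, 0],
  [0, 0, 0, 0, 0, 0, 0],
  [0, 0, 0, 0, 0, 0, 0],
])

```text
clock: 36.17
tcp_pos: [0.6181, -0.0573, 0.0263]
eef_rot: [-1.571, -0.002, -0.008]
wrist_force: [-0.5, 0.1, -1.6]
opening: 0.0439
```

>>> servo_tool([
  [0, 0, 0, 0, 0.025, 0, 0],
  [0, 0, 0, 0, 0, 0, 0.68],
  [0, 0, 0, 0, 0, 0, 0.68],
  [0, 0, 0, 0, 0, 0, 0.68],
  [0, 0, 0, 0, 0, 0, 0.68],
  [0, 0, 0, 0, -0.3, 0, 0.68],
  [0, 0, 0, 0, -0.5, 0, 0.68],
  [0, 0, 0, 0, -0.5, 0, 1],
  [0, 0, 0, 0, -0.5, 0, 1],
  [0, 0, 0, 0, -0.5, 0, 1],
])

```text
clock: 37.0
tcp_pos: [0.6168, -0.0575, 0.1974]
eef_rot: [-1.571, 0.0, -0.007]
wrist_force: [1.0, -0.1, 0.2]
opening: 0.0855
```

>>> servo_tool([
  [0, 0, 0, -0.2145, 0, 0.452, 1],
  [0, 0, 0, -0.2145, 0, 0.452, 1],
  [0, 0, 0, -0.2145, 0, 0.452, 1],
  [0, 0, 0, -0.2145, 0, 0.452, 1],
  [0, 0, 0, -0.2145, 0, 0.452, 1],
  [0, 0, 0, -0.2145, 0, 0.452, 1],
  [0, 0, 0, -0.2145, 0, 0.452, 1],
  [0, 0, 0, -0.2145, 0, 0.452, 1],
  [0, 0, 0, -0.2145, 0, 0.452, 1],
  [0, 0, 0, -0.2145, 0, 0.452, 1],
])

```text
clock: 37.83
tcp_pos: [0.458, 0.2841, 0.1958]
eef_rot: [-1.571, -0.0, -0.008]
wrist_force: [-0.3, 0.4, -0.4]
opening: 0.0851
```

>>> servo_tool([
  [0, 0, 0, -0.2145, 0, 0.452, 1],
  [0, 0, 0, -0.2145, 0, 0.452, 1],
  [0, -0.04, 0, 0, 0, 0, 1],
  [0, 0, 0, 0, 0, 0, 1],
  [0, 0, 0, 0, 0, 0, 1],
])

```text
clock: 38.25
tcp_pos: [0.4273, 0.3503, 0.1955]
eef_rot: [-1.572, 0.0, 0.054]
wrist_force: [0.6, -0.5, -0.1]
opening: 0.0852
```

```bash
python3 pad.py .02 wrist pad_c_mid; python3 -c "
import cv2;a=cv2.imread('pics/last.png');cv2.imwrite('pics/w9.png',a)"
```

```text
tcp [0.4273 0.3503 0.1955] rpy [-1.572  0.     0.054] j [-0.43  0.69 -0.58  1.81  0.51  0.79 -1.22] F [ 0.6 -0.5 -0.1] op 0.0852
yellow uv [449 207] c 0.616 0.35 size 0.102 0.049 long deg 6.7
pad_c_mid [(0.81, array([282., 190.]), array([0.431, 0.352, 0.01 ])), (0.63, array([445., 202.]), array([0.616, 0.35 , 0.01 ]))]
```

View pics/w9.png

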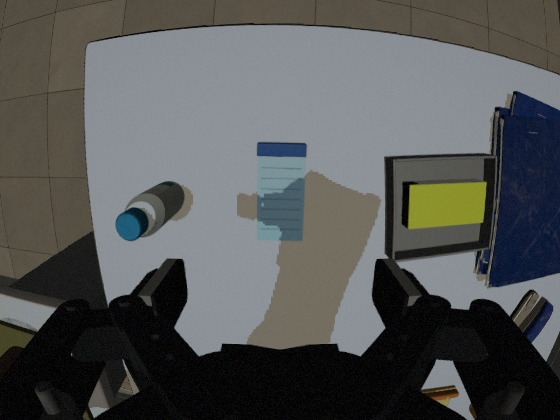

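The blue-tape pad is straight in line at (282,191). The gel bottle at (150,210) is well clear.

>>> servo_tool([
  [0, 0, 0, 0.035, 0.5, 0, 1],
  [0, 0, 0, 0, 0.5, 0, 1],
  [0, 0, 0, 0, 0.5, 0, 1],
  [0, 0, 0, 0, 0.5, 0, 1],
  [0, 0, 0, 0, 0.3, 0, 1],
  [0, 0, 0, 0, 0.11, 0, 1],
  [0, 0, 0, 0, 0, 0, 1],
  [0, 0, 0, 0, 0, 0, 1],
  [0, 0, 0, 0, 0, 0, 0.3],
  [0, 0, 0, 0, 0, 0, 0],
])

```text
clock: 39.18
tcp_pos: [0.4311, 0.3516, 0.0167]
eef_rot: [-1.569, -0.002, 0.054]
wrist_force: [-0.0, -0.0, 0.1]
opening: 0.064
```

>>> servo_tool([
  [0, 0, 0, 0, 0, 0, 0],
  [0, 0, 0, 0, 0, 0, 0],
  [0, 0, 0, 0, 0, 0, 0],
  [0, 0, 0, 0, 0, 0, 0],
])

```text
clock: 39.52
tcp_pos: [0.4326, 0.3534, 0.0202]
eef_rot: [-1.566, -0.008, 0.055]
wrist_force: [7.9, 2.4, 29.3]
opening: 0.0122
```

The fingers shut to 12 mm, so the pad is not held. I'll open, lift and look.

>>> servo_tool([
  [0, 0, 0, 0, -0.5, 0, 0.2],
  [0, 0, 0, 0, -0.5, 0, 1],
  [0, 0, 0, 0, -0.5, 0, 1],
  [0, 0, 0, 0, -0.5, 0, 1],
  [0, 0, 0, 0, -0.4, 0, 1],
  [0, 0, 0, 0, 0, 0, 1],
  [0, 0, 0, 0, 0, 0, 1],
])

```text
clock: 40.1
tcp_pos: [0.431, 0.3516, 0.1974]
eef_rot: [-1.568, -0.004, 0.054]
wrist_force: [-1.1, 0.2, -0.9]
opening: 0.0855
```

```bash
python3 pad.py .02 wrist pad_c_mid; python3 -c "
import cv2;a=cv2.imread('pics/last.png');cv2.imwrite('pics/w10.png',a)"
```

```text
tcp [0.431  0.3516 0.1974] rpy [-1.568 -0.004  0.054] j [-0.42  0.69 -0.59  1.8   0.52  0.8  -1.22] F [-1.1  0.2 -0.9] op 0.0855
yellow uv [446 209] c 0.615 0.35 size 0.102 0.048 long deg 6.7
pad_c_mid [(0.57, array([275., 189.]), array([0.428, 0.354, 0.01 ]))]
```

View pics/w10.png

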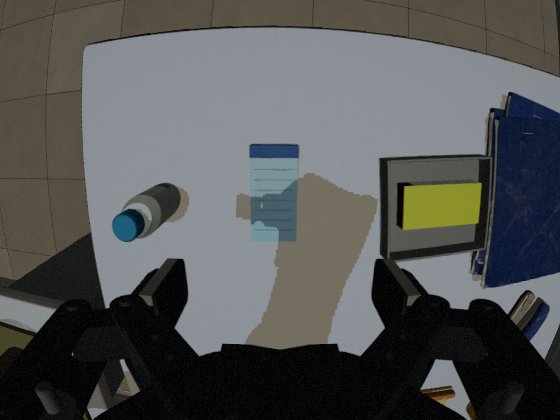

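The pad has hardly moved, now at (274,192). The fingers were too high and slid off its top edges, because open fingers reach less far. I'll retry about 9 mm lower.

>>> servo_tool([
  [0, 0, 0, -0.055, 0.5, 0, 1],
  [0, 0, 0, 0, 0.5, 0, 1],
  [0, 0, 0, 0, 0.5, 0, 1],
  [0, 0, 0, 0, 0.5, 0, 1],
  [0, 0, 0, 0, 0.4, 0, 1],
  [0, 0, 0, 0, 0.16, 0, 1],
  [0, 0, 0, 0, 0, 0, 1],
  [0, 0, 0, 0, 0, 0, 1],
  [0, 0, 0, 0, 0, 0, 0.3],
  [0, 0, 0, 0, 0, 0, 0],
])

```text
clock: 41.03
tcp_pos: [0.4264, 0.3512, 0.0039]
eef_rot: [-1.57, -0.001, 0.055]
wrist_force: [0.2, -0.5, 0.2]
opening: 0.0637
```

>>> servo_tool([
  [0, 0, 0, 0, 0, 0, 0],
  [0, 0, 0, 0, 0, 0, 0],
  [0, 0, 0, 0, 0, 0, 0],
  [0, 0, 0, 0, 0, 0, 0],
])

```text
clock: 41.37
tcp_pos: [0.4266, 0.3512, 0.0043]
eef_rot: [-1.569, -0.002, 0.055]
wrist_force: [-0.9, -1.4, 5.6]
opening: 0.0464
```

>>> servo_tool([
  [0, 0, 0, 0, -0.4, 0, 0],
  [0, 0, 0, 0, -0.5, 0, 0],
  [0, 0, 0, 0, -0.5, 0, 0],
  [0, 0, 0, 0, -0.5, 0, 0],
  [0, 0.035, 0, 0, -0.1, 0, 0],
  [0, 0, 0, 0, 0, 0, 0],
  [0, 0, 0, 0.1412, 0, -0.498, 0],
  [0, 0, 0, 0.1412, 0, -0.498, 0],
  [0, 0, 0, 0.1412, 0, -0.498, 0],
])

```text
clock: 42.12
tcp_pos: [0.457, 0.237, 0.152]
eef_rot: [-1.572, 0.001, 0.004]
wrist_force: [1.0, -1.3, -0.7]
opening: 0.0469
```

>>> servo_tool([
  [0, 0, 0, 0.1412, 0, -0.498, 0],
  [0, 0, 0, 0.1412, 0, -0.498, 0],
  [0, 0, 0, 0.1412, 0, -0.498, 0],
  [0, 0, 0, 0.1412, 0, -0.498, 0],
  [0, 0, 0, 0.1412, 0, -0.498, 0],
  [0, 0, 0, 0.1412, 0, -0.498, 0],
  [0, 0, 0, 0.1412, 0, -0.498, 0],
  [0, 0, 0, 0.1412, 0, -0.498, 0],
  [0, 0, 0, 0, 0, 0, 0],
  [0, 0, 0, 0, 0, 0, 0],
])

```text
clock: 42.95
tcp_pos: [0.5415, -0.0642, 0.1513]
eef_rot: [-1.573, 0.003, -0.006]
wrist_force: [-0.8, 0.9, -1.5]
opening: 0.0465
```

```bash
python3 pad.py .028 wrist tray_lip pad_a_mid pad_b_mid; python3 -c "
import cv2;a=cv2.imread('pics/last.png');cv2.imwrite('pics/w11.png',a)"
```

```text
tcp [ 0.5415 -0.0642  0.1513] rpy [-1.573  0.003 -0.006] j [ 0.39  0.76 -0.61  1.87  0.64  0.72 -0.59] F [-0.8  0.9 -1.5] op 0.0465
blue uv [441 209] c 0.69 -0.068 size 0.085 0.047 long deg 88.8
tray_lip [(0.61, array([364.,  72.]), array([0.614, 0.051, 0.018]))]
pad_a_mid [(0.92, array([437., 203.]), array([ 0.69 , -0.064,  0.018])), (0.51, array([278., 266.]), array([ 0.54 , -0.124,  0.018]))]
pad_b_mid [(0.59, array([369., 195.]), array([ 0.621, -0.057,  0.018])), (0.55, array([279., 260.]), array([ 0.541, -0.118,  0.018]))]
```

View pics/w11.png

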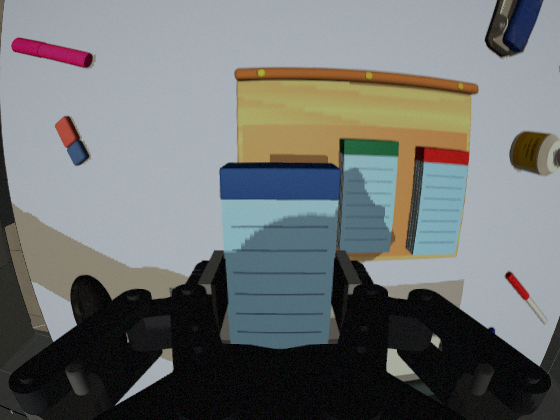

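Pads a (437,203) and b (369,197) lie flat and parallel, and pad c is held above the left slot. Lowering.

>>> servo_tool([
  [0, 0, 0, 0.01, 0.5, 0.03, 0],
  [0, 0, 0, 0, 0.5, 0, 0],
  [0, 0, 0, 0, 0.4, 0, 0],
  [0, 0, 0, 0, 0.2, 0, 0],
  [0, 0, 0, 0, 0.1, 0, 0],
  [0, 0, 0, 0, 0.07, 0, 0],
  [0, 0, 0, 0, 0.04, 0, 0],
  [0, 0, 0, 0, 0, 0, 0],
  [0, 0, 0, 0, 0, 0, 0],
])

```text
clock: 43.9
tcp_pos: [0.5439, -0.0577, 0.0181]
eef_rot: [-1.571, -0.002, 0.0]
wrist_force: [0.1, 0.6, -0.8]
opening: 0.0464
```

>>> servo_tool([
  [0, 0, 0, 0, 0.045, 0, 0],
  [0, 0, 0, 0, 0.025, 0, 0],
  [0, 0, 0, 0, 0, 0, 0],
  [0, 0, 0, 0, 0, 0, 0.68],
  [0, 0, 0, 0, 0, 0, 0.68],
  [0, 0, 0, 0, 0, 0, 0.68],
  [0, 0, 0, 0, 0, 0, 0.68],
  [0, 0, 0, 0, -0.3, 0, 0.68],
  [0, 0, 0, 0, -0.5, 0, 0.68],
  [0, 0, 0, 0, -0.5, 0, 0.68],
])

```text
clock: 44.73
tcp_pos: [0.5418, -0.0578, 0.1096]
eef_rot: [-1.571, 0.004, 0.001]
wrist_force: [0.6, -0.4, 0.6]
opening: 0.058
```

>>> servo_tool([
  [0, 0, 0, 0, -0.5, 0, 0.68],
  [0, 0, 0, 0.324, -0.4, 0.453, 0.68],
  [0, 0, 0, 0.324, 0, 0.453, 0.68],
  [0, 0, 0, 0.324, 0, 0.453, 0.68],
  [0, -0.077, 0, 0, 0, 0, 0.68],
  [0, -0.077, 0, 0, 0, 0, 0.68],
  [0, -0.077, 0, 0, 0, 0, 0.68],
  [0, -0.077, 0, 0, 0, 0, 0.68],
  [0, -0.077, 0, 0, 0, 0, 0.68],
  [0, -0.077, 0, 0, 0, 0, 0.68],
])

```text
clock: 45.57
tcp_pos: [0.611, 0.0372, 0.171]
eef_rot: [-1.571, 0.001, 0.732]
wrist_force: [0.2, -0.4, 0.2]
opening: 0.0581
```

>>> servo_tool([
  [0, -0.077, 0, 0, 0, 0, 0.68],
  [0, -0.077, 0, 0, 0, 0, 0.68],
  [0, -0.077, 0, 0, 0, 0, 0.68],
  [0, -0.077, 0, 0, 0, 0, 0.68],
  [0, -0.077, 0, 0, 0, 0, 0.68],
  [0, -0.077, 0, 0, 0, 0, 0.68],
  [0, -0.076, 0, 0, 0, 0, 0.68],
  [0, 0, 0, 0, 0, 0, 0.68],
  [0, 0, 0, 0, 0, 0, 0.68],
])

```text
clock: 46.32
tcp_pos: [0.6111, 0.0372, 0.1709]
eef_rot: [-1.57, -0.0, 1.567]
wrist_force: [-0.9, -0.2, -0.3]
opening: 0.0582
```

```bash
python3 pad.py .028 wrist tray_lip tray_area pad_a_mid pad_b_mid pad_c_mid knob_grip press_bed press_stop; python3 -c "
import cv2;a=cv2.imread('pics/last.png');cv2.imwrite('pics/w12.png',a)"
```

```text
tcp [0.6111 0.0372 0.1709] rpy [-1.57  -0.     1.567] j [ 0.37  0.93 -1.01  1.64  0.88  1.08  0.67] F [-0.9 -0.2 -0.3] op 0.0582
yellow uv [540 216] c 0.612 0.348 size 0.099 0.054 long deg 6.9
blue uv [159 274] c 0.69 -0.084 size 0.056 0.047 long deg 88.4
blue uv [157 127] c 0.544 -0.064 size 0.086 0.046 long deg 89.7
tray_lip [(0.79, array([294., 201.]), array([0.614, 0.052, 0.018]))]
tray_area []
pad_a_mid [(0.63, array([179., 273.]), array([ 0.69 , -0.067,  0.018]))]
pad_b_mid [(0.97, array([181., 203.]), array([ 0.615, -0.057,  0.018])), (0.68, array([186., 272.]), array([ 0.689, -0.059,  0.018]))]
pad_c_mid [(0.68, array([178., 129.]), array([ 0.545, -0.056,  0.018]))]
knob_grip []
press_bed [(0.74, array([ 35., 178.]), array([ 0.585, -0.239,  0.018])), (0.3, array([182., 201.]), array([ 0.614, -0.055,  0.018]))]
press_stop []
```

View pics/w12.png

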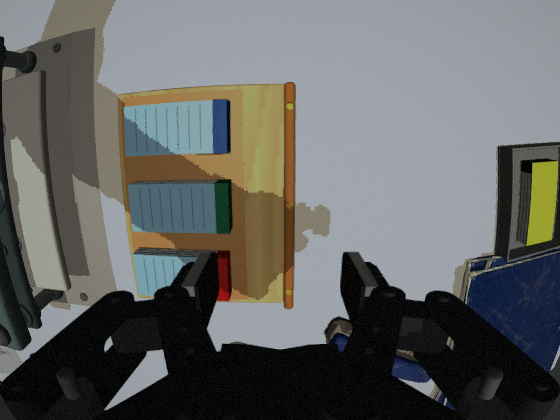

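```bash
python3 -c "
from h import *
W=shot('wrist')
for n,p,z in [('lip in top',(285,90),.022),('lip out top',(296,90),.022),('peg mid',(290,205),.022),('lip in',(285,300),.022),('lip out',(294,300),.022),('tray front L',(118,95),.008),('side L',(250,85),.008),('pad c front',(125,107),.028),('pad c back',(229,98),.028),('pad b back',(231,180),.028),('pad b front',(130,182),.028),('bed R corner',(95,30),.0),('bed corner2',(100,308),0),('press bolt1',(57,48),.004),('bolt2',(83,297),.004)]: print(n,at(W,p,z).round(4))
"
```

```text
lip in top [0.5132 0.0429 0.022 ]
lip out top [0.5131 0.0526 0.022 ]
peg mid [0.6177 0.0478 0.022 ]
lip in [0.7179 0.0439 0.022 ]
lip out [0.718  0.0531 0.022 ]
tray front L [ 0.5067 -0.1241  0.008 ]
side L [0.5065 0.0107 0.008 ]
pad c front [ 0.5216 -0.106   0.028 ]
pad c back [ 0.5202 -0.0059  0.028 ]
pad b back [ 0.5932 -0.0053  0.028 ]
pad b front [ 0.5932 -0.1047  0.028 ]
bed R corner [ 0.4282 -0.1601  0.    ]
bed corner2 [ 0.7565 -0.1893  0.    ]
press bolt1 [ 0.4399 -0.2104  0.004 ]
bolt2 [ 0.7404 -0.2094  0.004 ]
```

Three pads lie parallel, centred on the cork within 2 mm. The lip's middle is at about (290,205) = (0.618, 0.048), and the press bolts give press x≈0.590. I'll grip the lip.

>>> servo_tool([
  [0, 0, 0, 0.144, 0, -0.088, 0.47],
  [0, 0, 0, 0, 0.5, 0, 0.47],
  [0, 0, 0, 0, 0.5, 0, 0.47],
  [0, 0, 0, 0, 0.5, 0, 0.47],
  [0, 0, 0, 0, 0.3, 0, 0.47],
  [0, 0, 0, 0, 0.2, 0, 0.47],
  [0, 0, 0, 0, 0.09, 0, 0.47],
  [0, 0, 0, 0, 0, 0, 0.47],
  [0, 0, 0, 0, 0, 0, 0.2],
])

```text
clock: 47.57
tcp_pos: [0.6189, 0.0491, 0.0156]
eef_rot: [-1.573, -0.001, 1.571]
wrist_force: [-0.2, -0.2, 0.7]
opening: 0.0292
```

>>> servo_tool([
  [0, 0, 0, 0, 0, 0, 0],
  [0, 0, 0, 0, 0, 0, 0],
  [0, 0, 0, 0, 0, 0, 0],
  [0, 0, 0, 0, 0, 0, 0],
  [0, 0, 0, 0, 0, 0, 0],
])

```text
clock: 47.98
tcp_pos: [0.6193, 0.0478, 0.0165]
eef_rot: [-1.574, 0.001, 1.57]
wrist_force: [0.1, -1.3, 5.6]
opening: 0.0075
```

>>> servo_tool([
  [0, 0, 0, 0, 0, 0.03, 0],
  [0, 0, 0, 0, 0, 0.06, 0],
  [0, 0, 0, 0, 0, 0.075, 0],
  [0, 0, 0, 0, 0, 0.075, 0],
  [0, 0, 0, 0, 0, 0.06, 0],
  [0, 0, 0, 0, 0, 0.05, 0],
  [0, 0, 0, 0, 0, 0.03, 0],
  [0, 0, 0, 0, 0, 0, 0],
  [0, 0, 0, 0, 0, 0, 0],
])

```text
clock: 48.73
tcp_pos: [0.592, 0.0493, 0.0165]
eef_rot: [-1.577, -0.002, 1.572]
wrist_force: [5.0, 0.2, 6.4]
opening: 0.0074
```

>>> servo_tool([
  [0, 0, 0, -0.05, 0, 0, 0],
  [0, 0, 0, -0.1, 0, 0, 0],
  [0, 0, 0, -0.12, 0, 0, 0],
  [0, 0, 0, -0.12, -0.003, 0, 0],
  [0, 0, 0, -0.12, -0.003, 0, 0],
  [0, 0, 0, -0.12, -0.003, 0, 0],
  [0, 0, 0, -0.12, -0.003, 0, 0],
  [0, 0, 0, -0.12, -0.003, 0, 0],
  [0, 0, 0, -0.12, -0.003, 0, 0],
  [0, 0, 0, -0.06, -0.003, 0, 0],
])

```text
clock: 49.57
tcp_pos: [0.589, -0.0289, 0.0166]
eef_rot: [-1.571, -0.004, 1.571]
wrist_force: [-0.2, 3.6, 2.1]
opening: 0.0073
```

```bash
python3 - <<'E'
from h import *
o=arm.get_obs(); print(np.round(o["tcp_pos"],4),np.round(o["eef_rot"],3),np.round(o["wrist_force"],1),np.round(o["torque"],2),o["opening"])
for c in ["wrist","top","scene"]:
    s=shot(c); cv2.imwrite(f"pics/p_{c}.png",s["frame"])
    for n,z in dict(tray_lip=.011,tray_area=.010,pad_a_mid=.02,pad_b_mid=.02,pad_c_mid=.02).items(): print(c,n,[(round(q["p"],2),np.round(at(s,q["uv"],z)[:2],3)) for q in finder.tip_of(c,n)[:1]])
E
```

```text
[ 0.589  -0.0289  0.0166] [-1.571 -0.004  1.571] [-0.2  3.6  2.1] [ 0.86 -0.04  0.03] 0.007340665700396738
wrist tray_lip [(0.59, array([ 0.587, -0.024]))]
wrist tray_area []
wrist pad_a_mid []
wrist pad_b_mid [(0.73, array([ 0.587, -0.133]))]
wrist pad_c_mid [(0.85, array([ 0.515, -0.134]))]
top tray_lip [(0.8, array([ 0.591, -0.033]))]
top tray_area [(0.96, array([ 0.589, -0.134]))]
top pad_a_mid []
top pad_b_mid [(0.8, array([ 0.575, -0.133]))]
top pad_c_mid [(0.82, array([ 0.506, -0.141]))]
scene tray_lip [(0.55, array([ 0.591, -0.031]))]
scene tray_area [(0.64, array([ 0.582, -0.142]))]
scene pad_a_mid [(0.69, array([ 0.652, -0.136]))]
scene pad_b_mid [(0.8, array([ 0.595, -0.148]))]
scene pad_c_mid [(0.62, array([ 0.511, -0.135]))]
```

>>> servo_tool([
  [0, 0, 0, -0.08, -0.003, 0, 0],
  [0, 0, 0, -0.12, -0.003, 0, 0],
  [0, 0, 0, -0.13, -0.003, 0, 0],
  [0, 0, 0, -0.13, -0.003, 0, 0],
  [0, 0, 0, -0.13, -0.004, 0, 0],
  [0, 0, 0, -0.13, -0.004, 0, 0],
  [0, 0, 0, -0.13, -0.004, 0, 0],
  [0, 0, 0, -0.13, -0.004, 0, 0],
  [0, 0, 0, -0.12, -0.003, 0, 0],
  [0, 0, 0, -0.06, 0, 0, 0],
])

```text
clock: 51.3
tcp_pos: [0.5897, -0.1188, 0.0188]
eef_rot: [-1.572, -0.0, 1.569]
wrist_force: [-0.9, 5.5, 4.7]
opening: 0.0078
```

>>> servo_tool([
  [0, 0, 0, -0.05, 0, 0, 0],
  [0, 0, 0, -0.05, 0, 0, 0],
  [0, 0, 0, -0.05, 0, 0, 0],
  [0, 0, 0, -0.05, 0, 0, 0],
  [0, 0, 0, 0, 0, 0, 0],
])

```text
clock: 51.72
tcp_pos: [0.5903, -0.1317, 0.0194]
eef_rot: [-1.573, -0.002, 1.571]
wrist_force: [-0.3, 5.8, 5.9]
opening: 0.0074
```

>>> servo_tool([
  [0, 0, 0, -0.06, -0.005, 0, 0],
  [0, 0, 0, -0.06, -0.005, 0, 0],
  [0, 0, 0, -0.05, -0.005, 0, 0],
  [0, 0, 0, -0.05, 0, 0, 0],
  [0, 0, 0, 0, 0, 0, 0],
])

```text
clock: 52.13
tcp_pos: [0.5903, -0.1485, 0.0205]
eef_rot: [-1.573, -0.002, 1.571]
wrist_force: [-0.3, 4.5, 6.4]
opening: 0.0077
```

>>> servo_tool([
  [0, 0, 0, -0.04, 0, 0, 0],
  [0, 0, 0, -0.04, 0, 0, 0],
  [0, 0, 0, -0.03, 0, 0, 0],
  [0, 0, 0, 0, 0, 0, 0],
])

```text
clock: 52.47
tcp_pos: [0.5897, -0.1523, 0.0205]
eef_rot: [-1.572, -0.008, 1.574]
wrist_force: [-1.0, 9.9, 6.0]
opening: 0.0076
```

>>> servo_tool([
  [0, 0, 0, -0.04, 0, 0, 0],
  [0, 0, 0, -0.03, 0, 0, 0],
  [0, 0, 0, 0, 0, 0, 0],
  [0, 0, 0, 0, 0, 0, 0],
])

```text
clock: 52.8
tcp_pos: [0.5897, -0.1525, 0.0205]
eef_rot: [-1.573, -0.016, 1.577]
wrist_force: [-2.1, 18.2, 3.5]
opening: 0.0073
```

```bash
python3 - <<'E'
from h import *
o=arm.get_obs(); print(np.round(o["tcp_pos"],4),np.round(o["wrist_force"],1))
for c in ["wrist","top","scene"]:
    s=shot(c); cv2.imwrite(f"pics/q_{c}.png",s["frame"])
    for n,z in dict(tray_lip=.015,tray_area=.012,press_stop=.012,press_bed=.004,pad_a_mid=.022,pad_b_mid=.022,pad_c_mid=.022,knob_grip=.17).items(): print(c,n,[(round(q["p"],2),np.round(at(s,q["uv"],z)[:2],3)) for q in finder.tip_of(c,n)[:1]])
w=cv2.imread("pics/q_wrist.png"); sc=cv2.imread("pics/q_scene.png")[100:300,200:460]
cv2.imwrite("pics/q.png",np.hstack([cv2.resize(w,(400,300)),cv2.resize(sc,(390,300))]))
E
```

```text
[ 0.5897 -0.1525  0.0205] [-2.1 18.2  3.5]
wrist tray_lip [(0.67, array([ 0.587, -0.147]))]
wrist tray_area []
wrist press_stop []
wrist press_bed []
wrist pad_a_mid []
wrist pad_b_mid []
wrist pad_c_mid []
wrist knob_grip []
top tray_lip [(0.84, array([ 0.584, -0.15 ]))]
top tray_area [(0.46, array([ 0.585, -0.334]))]
top press_stop [(0.81, array([ 0.585, -0.324]))]
top press_bed []
top pad_a_mid []
top pad_b_mid []
top pad_c_mid [(0.46, array([ 0.592, -0.161]))]
top knob_grip []
scene tray_lip [(0.76, array([ 0.598, -0.158]))]
scene tray_area [(0.8, array([ 0.591, -0.25 ]))]
scene press_stop [(0.72, array([0.801, 0.161]))]
scene press_bed [(0.63, array([ 0.581, -0.272]))]
scene pad_a_mid [(0.2, array([0.298, 0.341]))]
scene pad_b_mid [(0.55, array([ 0.594, -0.267]))]
scene pad_c_mid [(0.59, array([ 0.518, -0.269]))]
scene knob_grip [(0.62, array([ 0.59 , -0.269]))]
```

View pics/q.png

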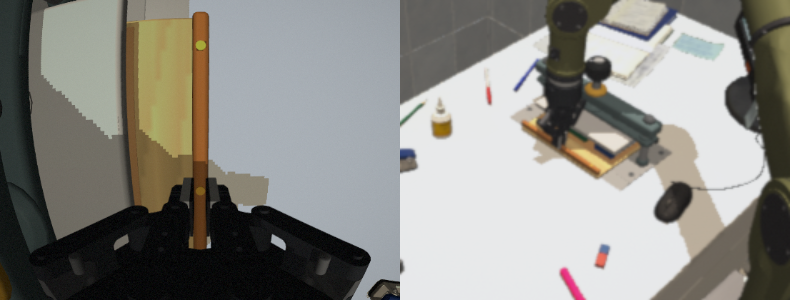

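Against the stop: the push rose from 10 to 18 N with no travel, and the lip is at y=-0.1525 (expected -0.153). I'll relax, release and lift.

>>> servo_tool([
  [0, 0, 0, 0.05, 0, 0, 0],
  [0, 0, 0, 0.04, 0, 0, 0],
  [0, 0, 0, 0, 0, 0, 0],
  [0, 0, 0, 0, 0, 0, 0.35],
  [0, 0, 0, 0, 0, 0, 0.35],
  [0, 0, 0, 0, 0, 0, 0.35],
  [0, 0, 0, 0, 0, 0, 0.35],
  [0, 0, 0, 0, -0.2, 0, 0.35],
  [0, 0, 0, 0.05, -0.3, 0, 0.35],
  [0, 0, 0, 0.1, -0.3, 0, 0.35],
])

```text
clock: 54.98
tcp_pos: [0.5887, -0.1463, 0.0803]
eef_rot: [-1.569, 0.002, 1.569]
wrist_force: [1.0, -0.2, 0.1]
opening: 0.0298
```

>>> servo_tool([
  [0, 0, 0, 0.4, -0.3, 0, 0.35],
  [0, 0, 0, 0.4, -0.3, 0, 1],
  [0, 0, 0, 0, -0.5, 0, 1],
  [0, 0, 0, 0, -0.5, 0, 1],
  [0, 0, 0, 0, -0.5, 0, 1],
  [0, 0, 0, 0, -0.5, 0, 1],
  [0, 0, 0, 0, -0.3, 0, 1],
  [0, 0, 0, 0, 0, 0, 1],
])

```text
clock: 55.65
tcp_pos: [0.5918, -0.0832, 0.304]
eef_rot: [-1.581, -0.001, 1.571]
wrist_force: [0.5, 0.9, 0.6]
opening: 0.0852
```

```bash
python3 - <<'E'
from h import *
o=arm.get_obs(); print(np.round(o["tcp_pos"],4),np.round(o["joint_pos"],2))
for c in ["wrist","top","scene"]:
    s=shot(c); cv2.imwrite(f"pics/r_{c}.png",s["frame"])
    for n,z in dict(tray_lip=.015,tray_area=.012,press_stop=.012,pad_a_mid=.022,pad_b_mid=.022,pad_c_mid=.022,knob_grip=.167).items(): print(c,n,[(round(q["p"],2),np.round(q["uv"]),np.round(at(s,q["uv"],z)[:2],3)) for q in finder.tip_of(c,n)[:1]])
E
```

```text
[ 0.5918 -0.0832  0.304 ] [ 0.63  0.76 -1.11  1.54  0.71  1.27  0.99]
wrist tray_lip [(0.8, array([229., 170.]), array([ 0.587, -0.15 ]))]
wrist tray_area []
wrist press_stop []
wrist pad_a_mid []
wrist pad_b_mid [(0.72, array([524.,  17.]), array([0.316, 0.311]))]
wrist pad_c_mid []
wrist knob_grip [(0.62, array([102., 200.]), array([ 0.591, -0.256]))]
top tray_lip [(0.86, array([334., 212.]), array([ 0.593, -0.149]))]
top tray_area []
top press_stop []
top pad_a_mid []
top pad_b_mid []
top pad_c_mid []
top knob_grip [(0.56, array([364., 222.]), array([ 0.544, -0.239]))]
scene tray_lip [(0.75, array([308., 198.]), array([ 0.586, -0.161]))]
scene tray_area [(0.96, array([326., 184.]), array([ 0.595, -0.259]))]
scene press_stop []
scene pad_a_mid [(0.5, array([314., 169.]), array([ 0.669, -0.277]))]
scene pad_b_mid [(0.57, array([329., 184.]), array([ 0.581, -0.257]))]
scene pad_c_mid [(0.56, array([345., 193.]), array([ 0.515, -0.257]))]
scene knob_grip [(0.87, array([332., 144.]), array([ 0.596, -0.265]))]
```

>>> servo_tool([
  [0, 0, 0, -0.46, 0, 0.006, 1],
  [0, 0, 0, -0.46, 0, 0.006, 1],
  [0, 0, 0, -0.46, 0, 0.006, 1],
  [0, 0, 0, -0.46, 0, 0.006, 1],
  [0, 0, 0, -0.46, 0, 0.006, 1],
  [0, -0.0743, 0, 0, 0, 0, 1],
  [0, -0.0743, 0, 0, 0, 0, 1],
  [0, -0.0743, 0, 0, 0, 0, 1],
  [0, 0, 0, 0, 0, 0, 1],
  [0, 0, 0, 0, 0, 0, 1],
])

```text
clock: 57.68
tcp_pos: [0.5872, -0.257, 0.2969]
eef_rot: [-1.571, -0.0, 1.918]
wrist_force: [-0.8, 0.1, 0.3]
opening: 0.0855
```

```bash
python3 - <<'E'
from h import *
o=arm.get_obs(); print(np.round(o["tcp_pos"],4),np.round(o["eef_rot"],3),np.round(o["joint_pos"],2))
s=shot("wrist")
print([(round(q["p"],2),np.round(q["uv"]),np.round(at(s,q["uv"],.168)[:2],4)) for q in finder.tip_of("wrist","knob_grip")[:2]])
for q in finder.outline_of("wrist","knob_grip")[:1]:
    ys,xs=np.nonzero(q["pixels"]); print(xs.min(),xs.max(),ys.min(),ys.max(),len(xs),np.round(at(s,q["uv"],.18)[:2],4))
E
```

```text
[ 0.5872 -0.257   0.2969] [-1.571 -0.     1.918] [ 0.87  0.87 -1.18  1.4   0.8   1.39  1.61]
[(0.71, array([277., 205.]), array([ 0.5888, -0.2577]))]
249 314 173 241 3421 [ 0.5883 -0.2556]
```

>>> servo_tool([
  [0, 0, 0, 0, 0.5, -0.015, 1],
  [0, 0, 0, 0, 0.5, 0, 1],
  [0, 0, 0, 0, 0.4, 0, 1],
  [0, 0, 0, 0, 0.3, 0, 1],
  [0, 0, 0, 0, 0.18, 0, 1],
  [0, 0, 0, 0, 0, 0, 1],
  [0, 0, 0, 0, 0, 0, 1],
  [0, 0, 0, 0, 0, 0, 0.3],
  [0, 0, 0, 0, 0, 0, 0],
  [0, 0, 0, 0, 0, 0, 0],
])

```text
clock: 58.67
tcp_pos: [0.5888, -0.2546, 0.1582]
eef_rot: [-1.573, -0.002, 1.921]
wrist_force: [-5.7, -0.3, 31.0]
opening: 0.0518
```

>>> servo_tool([
  [0, 0, 0, 0, 0, 0, 0],
  [0, 0, 0, 0, 0, 0, 0],
  [0, 0, 0, 0, 0, 0, 0],
])

```text
clock: 58.92
tcp_pos: [0.5888, -0.2548, 0.1584]
eef_rot: [-1.573, -0.001, 1.922]
wrist_force: [-3.9, 3.0, 7.6]
opening: 0.0519
```

>>> servo_tool([
  [0, 0.078, 0, 0, 0.006, 0, 0],
  [0, 0.078, 0, 0, 0.006, 0, 0],
  [0, 0.078, 0, 0, 0.006, 0, 0],
  [0, 0.078, 0, 0, 0.006, 0, 0],
  [0, 0.078, 0, 0, 0.006, 0, 0],
  [0, 0.078, 0, 0, 0.006, 0, 0],
  [0, 0.078, 0, 0, 0.006, 0, 0],
  [0, 0.078, 0, 0, 0.006, 0, 0],
  [0, 0.078, 0, 0, 0.006, 0, 0],
  [0, 0, 0, 0, 0, 0, 0],
])

```text
clock: 59.75
tcp_pos: [0.5885, -0.2561, 0.1542]
eef_rot: [-1.572, -0.0, 0.814]
wrist_force: [-3.3, 1.2, 7.1]
opening: 0.0516
```

>>> servo_tool([
  [0, 0.078, 0, 0, 0.006, 0, 0],
  [0, 0.078, 0, 0, 0.006, 0, 0],
  [0, 0.078, 0, 0, 0.006, 0, 0],
  [0, 0.078, 0, 0, 0.006, 0, 0],
  [0, 0.078, 0, 0, 0.006, 0, 0],
  [0, 0.078, 0, 0, 0.006, 0, 0],
  [0, 0.078, 0, 0, 0.006, 0, 0],
  [0, 0.078, 0, 0, 0.006, 0, 0],
  [0, 0.078, 0, 0, 0.006, 0, 0],
  [0, 0, 0, 0, 0, 0, 0],
])

```text
clock: 60.58
tcp_pos: [0.5872, -0.2565, 0.15]
eef_rot: [-1.573, 0.001, -0.288]
wrist_force: [-7.1, 1.3, 9.5]
opening: 0.0516
```

```bash
python3 -c "
from h import *
o=arm.get_obs(); print(np.round(o['joint_pos'],3),np.round(o['torque'],3),np.round(o['wrist_force'],1))"
```

```text
[ 0.647  0.862 -0.588  1.575  0.578  0.885 -0.443] [ 0.037  0.916 -0.215] [-7.1  1.3  9.5]
```

>>> servo_tool([
  [0, 0.07, 0, 0, 0.006, 0, 0],
  [0, 0.07, 0, 0, 0.006, 0, 0],
  [0, 0.07, 0, 0, 0.006, 0, 0],
  [0, 0.07, 0, 0, 0.006, 0, 0],
  [0, 0.07, 0, 0, 0.006, 0, 0],
  [0, 0.07, 0, 0, 0.006, 0, 0],
  [0, 0.07, 0, 0, 0.006, 0, 0],
  [0, 0.07, 0, 0, 0.006, 0, 0],
  [0, 0.07, 0, 0, 0.006, 0, 0],
  [0, 0, 0, 0, 0, 0, 0],
])

```text
clock: 61.42
tcp_pos: [0.5863, -0.2557, 0.1462]
eef_rot: [-1.574, 0.001, -1.277]
wrist_force: [-8.6, 3.5, 13.3]
opening: 0.0518
```

```bash
python3 -c "
from h import *
o=arm.get_obs(); print(np.round(o['joint_pos'],3),np.round(o['torque'],3),np.round(o['wrist_force'],1),o['opening'])
W=shot('wrist');S=shot('scene')
sc=S['frame'][90:230,240:430]
cv2.imwrite('pics/s.png',np.hstack([cv2.resize(W['frame'],(400,300)),cv2.resize(sc,(400,300),interpolation=cv2.INTER_CUBIC)]))"
```

```text
[ 0.511  0.824 -0.321  1.587  0.334  0.789 -1.229] [ 0.184  1.659 -0.267] [-8.6  3.5 13.3] 0.05179744665193766
```

View pics/s.png

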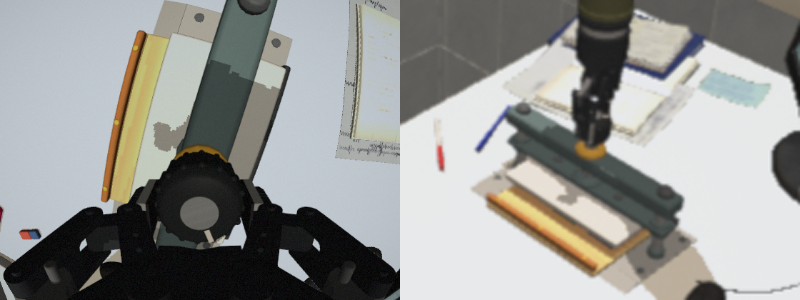

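Knob turned down 3.2 rad with no slip visible. The starting angle is not known exactly, so I'll go on in small steps and watch the torque.

>>> servo_tool([
  [0, 0.07, 0, 0, 0.006, 0, 0],
  [0, 0.07, 0, 0, 0.006, 0, 0],
  [0, 0, 0, 0, 0, 0, 0],
  [0, 0, 0, 0, 0, 0, 0],
])

```text
clock: 61.85
tcp_pos: [0.5862, -0.2554, 0.1453]
eef_rot: [-1.575, 0.001, -1.493]
wrist_force: [-8.9, 4.1, 14.5]
opening: 0.0513
```

```bash
cat > k.py <<'E'
from h import *
o=arm.get_obs(); print("j7",np.round(o['joint_pos'][6],3),"yaw",round(o['eef_rot'][2],3),"z",round(o['tcp_pos'][2],4),"M",np.round(o['torque'],3),"F",np.round(o['wrist_force'],1),"tau7",np.round(o['tau'][6],3))
E
python3 k.py; python3 - <<'E'
from h import *
# heights along the vertical screw axis from scene tips at known (x,y)=(.588,-.2555)
S0=None
s=shot("scene")
for n in ["knob_grip","yoke","plate_face"]:
    for q in finder.tip_of("scene",n)[:1]:
        zs=np.linspace(0,.25,501); d=[np.hypot(*(np.array(proj(s,(.588,-.2555,z)))-q["uv"])) for z in zs]
        print(n,round(q["p"],2),q["uv"],"z",zs[int(np.argmin(d))],"resid px",round(min(d),1))
# old images: same with stored frames is not possible for finder
E
```

```text
j7 -1.394 yaw -1.493 z 0.1453 M [ 0.216  1.847 -0.24 ] F [-8.9  4.1 14.5] tau7 0.164
knob_grip 0.57 [306.2, 194.8] z 0.0 resid px 21.7
yoke 0.8 [327.6, 180.5] z 0.033 resid px 0.1
plate_face 0.61 [328.0, 181.0] z 0.031 resid px 0.4
```

>>> servo_tool([
  [0, 0.07, 0, 0, 0.006, 0, 0],
  [0, 0, 0, 0, 0, 0, 0],
  [0, 0, 0, 0, 0, 0, 0],
])

```text
clock: 62.3
tcp_pos: [0.5862, -0.2552, 0.1449]
eef_rot: [-1.575, 0.001, -1.603]
wrist_force: [-9.0, 4.7, 14.4]
opening: 0.0519
```

```bash
python3 k.py; python3 - <<'E'
from h import *
s=shot("scene"); cv2.imwrite("pics/t_scene.png",s["frame"])
P=np.array([.588,-.2555])
for z in (.02,.03,.04): print("axis",z,np.round(proj(s,(.588,-.2555,z)),2))
# plate front edge: y=+65mm of press; x +-115. bottom/top edges
for nm in ["scene0","r_scene","t_scene"]:
    g=cv2.cvtColor(cv2.imread(f"pics/{nm}.png"),cv2.COLOR_BGR2GRAY).astype(np.float32)
    out=[]
    for x in (-.1,-.08,-.06,-.04,0,.04,.06,.08,.1):
        zs=np.arange(.004,.075,.001); uv=np.array([proj(s,(.588+x,-.1905,z)) for z in zs],np.float32)
        v=cv2.remap(g,uv[None,:,0],uv[None,:,1],cv2.INTER_CUBIC)[0]
        out.append(v)
    m=np.array(out)
    print(nm); 
    for r in m[[1,3,5,7]]: print(np.round(r[::3]).astype(int))
E
```

```text
j7 -1.477 yaw -1.603 z 0.1449 M [ 0.301  1.902 -0.249] F [-9.   4.7 14.4] tau7 0.166
axis 0.02 [327.33 183.55]
axis 0.03 [327.59 181.18]
axis 0.04 [327.84 178.78]
scene0
[179 153 128 117 117 117 118 117 114 106 104 116 157 203 221 225 225 225
 226 225 225 225 225 225]
[179 155 131 119 118 118 118 116 110 102 104 121 166 205 223 224 225 225
 225 225 226 226 225 225]
[169 148 128 120 117 117 117 117 112 107 109 128 172 211 222 226 226 226
 225 225 225 225 225 225]
[166 146 129 120 117 117 117 116 111 105 108 137 180 210 224 226 225 225
 225 225 225 226 227 215]
r_scene
[162 145 137 138 137 131 122 116 112  99  76  55  42  40  53  77  94 111
 130 141 147 147 147 147]
[140 138 135 131 127 123 118 115 114 113 101  76  55  47  57  75  92 112
 131 141 147 147 147 147]
[141 142 141 139 135 128 120 116 115 111  99  81  60  52  63  78  99 132
 189 219 226 225 225 225]
[211 214 208 191 161 134 119 113 114 114 111 108 108 117 119 117 120 155
 196 220 224 226 225 225]
t_scene
[207 209 209 196 167 138 121 116 112  98  85  86 102 147 195 217 225 226
 225 225 226 226 225 225]
[211 210 209 193 161 134 118 115 114 107  98  97 110 152 199 219 225 225
 225 225 225 225 225 225]
[212 213 207 191 167 139 122 117 114 110 107 104 122 161 201 220 226 226
 225 225 225 225 225 225]
[213 213 208 191 161 134 120 114 113 111 105 106 124 166 204 224 225 225
 225 225 225 225 225 223]
```

The plate's top edge in the scene pictures is at 39.8 mm at the start, 56.3 mm open and 43.6 mm now (44 mm expected when clamped). So the knob started near 1.1 rad and the squeeze is only about 0.8 mm yet. It needs about 1 rad more.

>>> servo_tool([
  [0, 0.07, 0, 0, 0.006, 0, 0],
  [0, 0.07, 0, 0, 0.006, 0, 0],
  [0, 0.07, 0, 0, 0.006, 0, 0],
  [0, 0.07, 0, 0, 0.006, 0, 0],
  [0, 0.07, 0, 0, 0.006, 0, 0],
  [0, 0.07, 0, 0, 0.006, 0, 0],
  [0, 0, 0, 0, 0, 0, 0],
])

```text
clock: 62.93
tcp_pos: [0.5865, -0.2544, 0.1424]
eef_rot: [-1.575, -0.0, -2.266]
wrist_force: [-8.7, 4.8, 17.4]
opening: 0.0521
```

>>> servo_tool([
  [0, 0.07, 0, 0, 0.006, 0, 0],
  [0, 0.07, 0, 0, 0.006, 0, 0],
  [0, 0.07, 0, 0, 0.006, 0, 0],
  [0, 0, 0, 0, 0, 0, 0],
  [0, 0, 0, 0, 0, 0, 0],
])

```text
clock: 63.35
tcp_pos: [0.5868, -0.2541, 0.1411]
eef_rot: [-1.575, -0.0, -2.592]
wrist_force: [-7.9, 5.6, 17.6]
opening: 0.0515
```

```bash
python3 k.py; cat > m.py <<'E'
from h import *
import sys
s=shot("scene"); cv2.imwrite(f"pics/{sys.argv[1]}.png",s["frame"])
def edge(nm,y,lo,hi,lev,xs=(-.1,-.08,-.06,-.04,0,.04,.06,.08,.1)):
    g=cv2.cvtColor(cv2.imread(f"pics/{nm}.png"),cv2.COLOR_BGR2GRAY).astype(np.float32); r=[]
    for x in xs:
        zs=np.arange(lo,hi,.0005); uv=np.array([proj(s,(.588+x,y,z)) for z in zs],np.float32)
        v=cv2.remap(g,uv[None,:,0],uv[None,:,1],cv2.INTER_CUBIC)[0]
        k=np.nonzero((v[:-1]<lev)&(v[1:]>=lev))[0]; r.append(round(zs[k[0]]*1e3,1) if len(k) else None)
    return r
for nm in ["scene0","r_scene","t_scene",sys.argv[1]]: print(nm,"plate top edge mm",edge(nm,-.1905,.025,.07,165))
E
python3 m.py u_scene
```

```text
j7 -2.207 yaw -2.592 z 0.1411 M [ 0.918  1.899 -0.227] F [-7.9  5.6 17.6] tau7 0.126
scene0 plate top edge mm [np.float64(40.5), np.float64(40.0), np.float64(39.5), np.float64(39.5), np.float64(39.5), np.float64(39.0), np.float64(39.0), np.float64(39.0), np.float64(38.5)]
r_scene plate top edge mm [None, None, None, None, None, np.float64(56.5), np.float64(55.5), np.float64(55.5), np.float64(26.5)]
t_scene plate top edge mm [np.float64(44.0), np.float64(44.0), np.float64(43.5), np.float64(43.5), np.float64(43.0), np.float64(43.0), np.float64(43.0), np.float64(42.5), np.float64(26.5)]
u_scene plate top edge mm [None, None, None, np.float64(43.5), np.float64(43.0), np.float64(43.0), np.float64(43.0), np.float64(42.5), np.float64(26.5)]
```

```bash
python3 - <<'E'
from h import *
W=shot("wrist"); w=W["frame"]; cv2.imwrite("pics/u_wrist.png",w)
s=cv2.imread("pics/s.png")[:, :400]; s=cv2.resize(s,(560,420),interpolation=cv2.INTER_CUBIC)
for n,im in [("w2",cv2.imread("pics/w2.png")),("w3",cv2.imread("pics/w3.png")),("s",s),("now",w)]:
    hsv=cv2.cvtColor(im,cv2.COLOR_BGR2GRAY)[318:348,250:320]
    ys,xs=np.nonzero(hsv>130); print(n,len(xs),xs.mean()+250 if len(xs) else None,ys.mean()+318 if len(xs) else None)
a=cv2.cvtColor(s,cv2.COLOR_BGR2GRAY)[240:345,225:335]; b=cv2.cvtColor(cv2.resize(cv2.resize(w,(400,300)),(560,420)),cv2.COLOR_BGR2GRAY)[240:345,225:335]
print("knob patch corr",np.corrcoef(a.ravel(),b.ravel())[0,1])
E
```

```text
w2 171 297.12865497076024 340.46783625730995
w3 203 293.29556650246303 340.9458128078818
s 300 303.4266666666667 335.8333333333333
now 570 278.6298245614035 339.71754385964914
knob patch corr 0.6438241730778339
```

```bash
python3 - <<'E'
from h import *
w=cv2.imread("pics/u_wrist.png")
s=cv2.imread("pics/s.png")[:, :400]; s=cv2.resize(s,(560,420),interpolation=cv2.INTER_CUBIC)
for n,im in [("w2",cv2.imread("pics/w2.png")),("w3",cv2.imread("pics/w3.png")),("s",s),("now",w)]:
    g=cv2.cvtColor(im,cv2.COLOR_BGR2GRAY).astype(np.float32); r=[]
    # grey top disc centre
    m=cv2.inRange(g[275:335,245:315],75,140)
    c=max(cv2.findContours(m,0,2)[0],key=cv2.contourArea); (cx,cy),R=cv2.minEnclosingCircle(c); cx+=245;cy+=275
    th=np.arange(0,181,6)
    for a in th:
        q=[g[int(round(cy+k*np.sin(np.radians(a)))),int(round(cx+k*np.cos(np.radians(a))))] for k in np.arange(R+4,R+11)]
        r.append(np.mean(q))
    print(n,"disc",round(cx),round(cy),round(R,1),np.round(r).astype(int))
E
```

```text
w2 disc 279 308 26.3 [ 28  26  27  26  25  27  26  26  26  27  26  26 141 164  71  26  26  24
  26  27  25  26  27  27  26  27  28  26  27  27  26]
w3 disc 280 308 26.3 [ 27  28  28  25  25  25  27  27  26  27  25  27 154 168  80  27  26  28
  27  27  28  26  26  27  28  29  28  26  28  27  28]
s disc 279 298 26.7 [ 27  25  27  25  23  27  25  25  25  26  64 163 130  27  25  26  25  25
  26  24  25  25  25  24  24  25  24  26  27  26  27]
now disc 279 298 27.0 [ 34  32  32  33  31  31  33  31  31  30  77 186 171  30  31  31  30  29
  33  31  30  31  32  32  31  32  33  33  32  31  32]
```

The index mark keeps the same angle in the gripper, so there was no slip. The screw went down 17.2 mm from open and the plate only 12.7 mm, so the squeeze is about 4.5 mm. Releasing and backing off.

>>> servo_tool([
  [0, 0, 0, 0, 0, 0, 1],
  [0, 0, 0, 0, 0, 0, 1],
  [0, 0, 0, 0, 0, 0, 1],
  [0, 0, 0, 0, 0, 0, 1],
  [0, 0, 0, 0, -0.3, 0, 1],
  [0, 0, 0, 0, -0.4, 0, 1],
  [0, 0, 0, 0, -0.5, 0, 1],
  [0, 0, 0, 0, -0.5, 0, 1],
  [0, 0, 0, 0, -0.3, 0, 1],
  [0, 0, 0, 0, 0, 0, 1],
])

```text
clock: 64.28
tcp_pos: [0.5915, -0.2583, 0.2946]
eef_rot: [-1.561, 0.007, -2.593]
wrist_force: [0.5, -0.8, -0.3]
opening: 0.0857
```

```bash
python3 k.py; python3 m.py v_scene | tail -1; python3 - <<'E'
from h import *
for c in ["top","scene"]:
    s=shot(c)
    for n,z in dict(tray_lip=.015,tray_area=.012,pad_a_mid=.022,pad_b_mid=.022,pad_c_mid=.022,dry_pad_mid=.013,out_tray_floor=.003,glue_bottle=0,stapler=0,gel_bottle=0).items(): print(c,n,[(round(q["p"],2),np.round(at(s,q["uv"],z)[:2],3)) for q in finder.tip_of(c,n)[:1]])
E
```

```text
j7 -2.212 yaw -2.593 z 0.2946 M [-0.034 -0.026  0.016] F [ 0.5 -0.8 -0.3] tau7 -0.01
v_scene plate top edge mm [None, None, np.float64(43.5), np.float64(43.5), np.float64(43.0), np.float64(43.0), np.float64(43.0), np.float64(42.5), np.float64(26.5)]
top tray_lip [(0.84, array([ 0.582, -0.165]))]
top tray_area []
top pad_a_mid []
top pad_b_mid []
top pad_c_mid [(0.73, array([0.602, 0.348]))]
top dry_pad_mid [(0.72, array([0.617, 0.343]))]
top out_tray_floor [(0.72, array([0.608, 0.333]))]
top glue_bottle [(0.53, array([ 0.804, -0.013]))]
top stapler [(0.98, array([0.801, 0.159]))]
top gel_bottle [(0.76, array([0.3  , 0.338]))]
scene tray_lip [(0.83, array([ 0.588, -0.152]))]
scene tray_area [(0.96, array([ 0.59, -0.25]))]
scene pad_a_mid []
scene pad_b_mid []
scene pad_c_mid []
scene dry_pad_mid [(0.95, array([0.616, 0.348]))]
scene out_tray_floor [(0.73, array([0.62 , 0.342]))]
scene glue_bottle [(0.8, array([ 0.81 , -0.017]))]
scene stapler []
scene gel_bottle [(0.67, array([0.314, 0.337]))]
```

```bash
python3 -c "
from bench import arm
print(arm.hand_in())"
```

```text
the job is handed in; nothing more can be done
None
```

The job is handed in at about 64 s of the 210 s allowed. The three blue pads are clamped in the press and, by my measurements, everything ended where it should. The hand-in reported no verdict.

**What I did**
- Screwed the press open by 4.3 rad.
- Moved the yellow pad into the letter tray.
- Laid the three blue pads side by side on the cork.
- Drew the tray by its lip into the press until it met the stop, 30 mm sideways first.
- Screwed the knob down 4.5 rad and let go.

**Last checks**
- **Tray:** the push rose to 18 N with no further travel, and the lip stood at y = -0.1525 (expected -0.153). One last top-camera reading put the lip at -0.165; the scene camera said -0.152.
- **Clamping:** the plate top reads about 43 mm (44 expected on the pads). It did not drop during the last 1 rad of turning, and the knob's mark showed no slip. That gives a spring squeeze of about 4.5 mm. I worked this out from the turn and the plate height; I could not read it directly.
- **Blue pads:** they were flat and within 2 mm of the cork's centre line just before the push. Under the plate they can no longer be seen, so that was not rechecked.
- **Yellow pad:** it lies about 1 cm or less from the middle of the letter tray.
- **Bystanders:** the stapler and both bottles are where they were at the start, within about 1 cm.

**What went wrong on the way**
- The tray was knocked about 3 cm aside while I worked the knob, so I measured it again.
- The first grip on the blue-taped pad slid off its top edges; I gripped again lower and it held.
- I first took the starting knob angle as 0. The pictures showed about 1.1 rad, so I turned the knob further down.

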